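Cold dish for a tubing coil

TASK

Get the coil ready for chilling: slide the copper tubing coil up off its post and lay it flat on the bottom of the round steel dish. Then use the scoop to bring at least four of the six white cooling blocks from the grey tub into the dish, never touching the blocks with the fingers and leaving none anywhere but in the dish or the tub. Finally set the scoop back down upright, pan resting on the black mat, and leave the other things on the bench where they stand.

Things in the scene. Friction and masses are not known exactly. Their poses are not given: they have to be found in the camera images.
- tub: Fixed grey plastic open tub, 235 x 102 mm outside, 50 mm high, walls and floor 5 mm (inside 225 x 92 mm). Origin: centre of its underside, on the bench; x along its length, z up. The cooling blocks start loose in the half towards -x (the half nearer the robot), the +x end is empty. Turned up to 0.35 rad.
- mat: Fixed black rubber mat, 230 x 140 mm, 3 mm thick. Origin: centre of its underside; x along its length. The scoop starts on it.
- dish: Fixed round open steel dish, 170 mm outer diameter, 58 mm high, wall 4 mm (inner diameter 162 mm), floor 6 mm thick. Origin: centre of its underside, on the bench.
- post: Fixed upright steel post, 28 mm diameter, on a round base of 90 mm diameter and 12 mm height; the tip is 75 mm above the bench. Origin: centre of the underside of the base.
- coil: Copper tubing coil, a stiff wound ring: outer diameter 62 mm, bore 46 mm, 40 mm high, 0.25 kg. Starts threaded on the post, resting on its base. Origin: centre of its underside; z is its axis.
- scoop: Metal scoop, 0.18 kg. Pan x -45 to +45 mm, 78 wide, floor 3 thick, open lip at +x; back wall 36 high; sides 36 high to x = +5, 21 high to +20, none along the front 25 mm. Stem (20 wide, x -53 to -45) rises behind the pan to a level black handle: x -130 to -45, 20 wide, z 84 to 102. Origin: centre of the pan's underside; +x to the lip, z up.
- scoop_grip (a point): Point on the scoop's handle to grip it at: 85 mm behind (-x) the pan's middle, 93 mm above its underside. Axes as the scoop's.
- block0_mid (a point): Middle of a white hard plastic cooling block (1 of 6, all alike): eight-sided barrel, 26 mm across, 24 mm high, ends strongly rounded.
- block1_mid (a point): Middle of a white hard plastic cooling block (2 of 6, all alike): eight-sided barrel, 26 mm across, 24 mm high, ends strongly rounded.
- block2_mid (a point): Middle of a white hard plastic cooling block (3 of 6, all alike): eight-sided barrel, 26 mm across, 24 mm high, ends strongly rounded.
- block3_mid (a point): Middle of a white hard plastic cooling block (4 of 6, all alike): eight-sided barrel, 26 mm across, 24 mm high, ends strongly rounded.
- block4_mid (a point): Middle of a white hard plastic cooling block (5 of 6, all alike): eight-sided barrel, 26 mm across, 24 mm high, ends strongly rounded.
- block5_mid (a point): Middle of a white hard plastic cooling block (6 of 6, all alike): eight-sided barrel, 26 mm across, 24 mm high, ends strongly rounded.
- vial: Bystander: small amber glass jar with black cap, 32 mm diameter, 58 mm high. Origin: centre of its underside.
- spatula: Bystander: spatula lying flat, 150 mm long, handle to its -x; its origin is under its middle.
- reagent: Bystander: amber bottle, 74 mm diameter, 150 mm high. Origin: centre of its underside.
- funnel: Bystander: white plastic funnel standing on its wide mouth, 84 mm diameter, 90 mm high. Origin: centre of its underside.
- beaker: Bystander: white cup, 66 mm diameter, 80 mm high. Origin: centre of its underside.
- timer: Bystander: flat white timer, 60 x 75 x 24 mm high. Origin: centre of its underside.
Things that resemble listed ones, but are neither listed nor needed, are in the scene too. What is shaped like the scoop but purple is not meant.

How it is judged:
By the outcome, as a careful person would: the job done as asked, in the order asked, and still so for the second after the job is handed in, with the robot touching nothing.
It also fails if it takes over 72 s, if anything falls off the work surface, if the arm or the gripper's body presses on something with over 40 N, if the wrist force passes 120 N, or if a joint passes its speed limit or range.

ROBOT

A 6-joint arm with a two-finger parallel gripper is mounted at the origin on the work surface. World frame = base frame: x ahead of the robot, y to its left, z up, the work surface at z = 0. Lengths are in m, angles in rad, forces in N, time in s.
With the tool pointing down it reaches from about 0.425 to 0.925 m from the base axis. Payload 12.5 kg.
Tool frame: the origin (TCP) lies midway between the tips of the shut fingers; the grasp point (between the pads) lies arm.pinch_z behind it (arm.pinch_z is the distance from the TCP to the grasp point, in m); z points along the fingers, y is the line along which they close (so a half turn about z gives the same grasp; the last joint's range is limited). The gripper opens to 85 mm and grips with 20 to 120 N. Pads are 22 mm wide; open, the fingers measure 114 mm over their backs; the gripper's body (76 mm by 85 mm) begins 54 mm behind the grasp point. The pads swing forward as they close: fully open they stand 13 mm farther back than shut.
Start: joints at [1.214, 0.491, 1.559, -0, 1.092, -0.106], TCP at [0.155, 0.605, 0.231] pointing down, gripper open.
Joint ranges: [-3.1, 3.1], [-0.84, 2.19], [0.05, 2.79], [-1.13, 4.28], [0.06, 2.93], [-2.69, 2.69]. Speed limits (rad/s): [2.22, 2.22, 2.79, 3.14, 3.14, 3.14].

INTERFACE

Orientations are given as a unit quaternion [x, y, z, w].
In Python, from rig import arm gives the robot as it stands.
- The arm moves only by the tool move_arm, never from a script. Its argument "series" is a list of rows, each an object of numbers: "dx", "dy", "dz": the shift along the tool's x, y, z as a fraction of full scale; "rx", "ry", "rz": the turn, a rotation vector about the tool's x, y, z as a fraction of full scale; "fingers": the opening, from 0 (shut) to 1 (fully open). A call has 1 to 5 rows; each row is the pose to reach, as a shift and turn from the pose commanded when the call began, along the tool's axes at that moment; what a row does not reach only later rows make up. Full scale, the value 1, is 60 cm for a shift and 0.5 rad for a turn. A row lasts 1/12 s, in which the tool goes at most 41.7 mm and 7.16 degrees, less where a joint would pass 70% of its speed; a pose out of reach is approached as far as the arm can. A call with a number of a shift or a turn outside -1 to 1 is refused whole. A call with a gripper value outside its range is refused whole. The fingers move at their own pace and stop on an object; "grip_force" is the grip in N (left out, the last holds). Time passes only in rows, so rows that repeat a pose let the fingers close. It gives the time, the measured TCP pose, the force, the opening and the grip force at its end, in the units of the state.
- arm.get_obs(): the state, without advancing time (a new reading comes with each control period).
- arm.capture(name): name is "scene" or "top"; returns a dict with "img" (384x512x3 uint8, red, green, blue), "K" (3x3 intrinsics, pixels), "rvec" (rotation vector, rad) and "tvec" (3), from world to camera coordinates, as OpenCV has them. Camera axes: x right, y down, z forward; pixel columns grow to the right and rows downward; lengths in m; the calibration is good to about 2 mm. A picture is of the moment at which its call begins. There is no depth.
- arm.close_job(): hands the job in; it is judged then, once.
The state is a dict: "t": time; "qpos": joint angles; "joint_vel": joint speeds; "joint_torque": joint torques, N m; "tool_pos": TCP position; "ee_rot": TCP orientation; "wrist_force": force on the tool from outside, world axes, zero at the start; "moment": the same for the moment, N m; "opening": finger opening in m; "gripper_force": force on a finger pad.
Only numpy, scipy, OpenCV 4.12 (cv2) and the standard library are available. Lean on these libraries where they do the work, as an engineer would, in place of code of your own. Each camera call takes 0.05 s, during which the arm holds its last target. There are 200 camera calls.

## Working session

There is one attempt and no reset: what is moved stays moved. The work goes in short steps, Python scripts to look and compute and a tool call to move; the robot and the scene stay as the last step left them, time stands still between calls to the robot, and variables do not carry over. Pictures are saved under pics/ and viewed, at most 10 in all, crops included, and the job is handed in when it is done.

Besides the shell and the picture viewer there is one more tool, called after ">>>" as name([rows], argument=value, ...), one row to a line, values as JSON. move_arm: Moves the arm, as the interface text tells. Its arguments: {"type":"object","properties":{"series":{"type":"array"},"grip_force":{"type":"number"}},"required":["series"]}

```bash
ls; mkdir -p pics; python3 - <<'E'
from rig import arm
import cv2,numpy as np
for n in("scene","top"):
    c=arm.capture(n); cv2.imwrite(f"pics/{n}0.png",cv2.resize(c["img"][:,:,::-1],(800,600),interpolation=cv2.INTER_CUBIC)); cv2.imwrite(f"pics/raw_{n}0.png",c["img"][:,:,::-1])
    R=cv2.Rodrigues(c["rvec"])[0]; print(n,c["K"].tolist(),(-R.T@np.array(c["tvec"]).ravel()).round(3),R.round(3).tolist())
print(arm.get_obs(),arm.pinch_z)
E
```

```text
pics
scene [[455.65021422431903, 0.0, 262.91371300029203], [0.0, 455.65021422431903, 189.7653767287141], [0.0, 0.0, 1.0]] [ 1.519 -0.738  1.118] [[0.537, 0.843, 0.015], [0.563, -0.346, -0.751], [-0.628, 0.412, -0.66]]
top [[447.57074203605794, 0.0, 253.20613146466], [0.0, 447.57074203605794, 189.23099097361663], [0.0, 0.0, 1.0]] [ 0.262 -0.07   1.329] [[0.011, -1.0, 0.024], [-0.983, -0.015, -0.181], [0.182, -0.022, -0.983]]
{'t': 0.1, 'qpos': array([ 1.21440245e+00,  4.91428655e-01,  1.55938621e+00, -4.09207808e-05,
        1.09171170e+00, -1.05589895e-01]), 'joint_vel': array([-0.00031555, -0.00145727, -0.00119849, -0.00098328,  0.00308993,
        0.00070982]), 'joint_torque': array([ 2.86771341e-03, -6.19450951e+01, -2.62029487e+01, -1.05770512e-04,
        2.91924247e-03, -3.07288565e-05]), 'tool_pos': array([0.15502378, 0.60525883, 0.23083085]), 'ee_rot': array([ 1.25064200e-01,  9.92148541e-01, -4.58707756e-04, -8.92356319e-05]), 'wrist_force': array([-0.22119873, -0.54556729,  0.20816784]), 'moment': array([ 0.04399626, -0.02402246,  0.02968363]), 'gripper_force': 0.0, 'opening': 0.08548183151853324} 0.0187
```

View pics/top0.png

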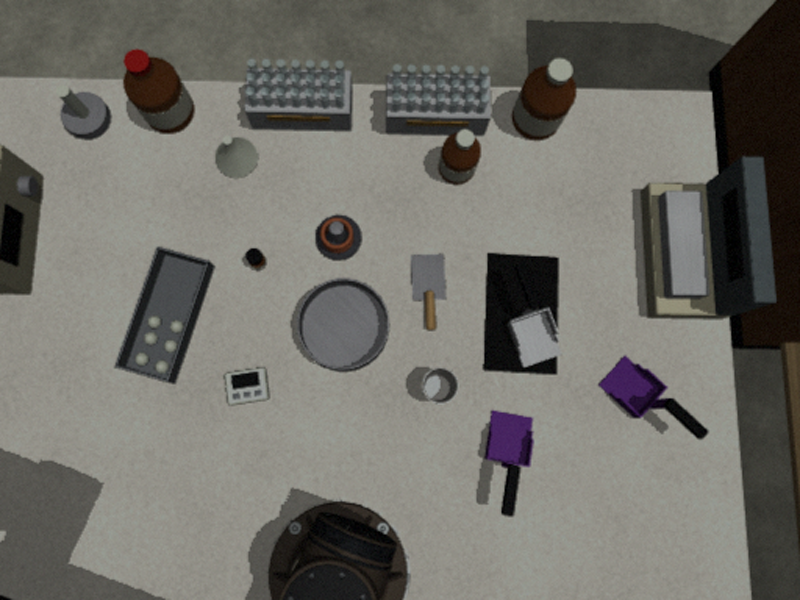

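View pics/scene0.png

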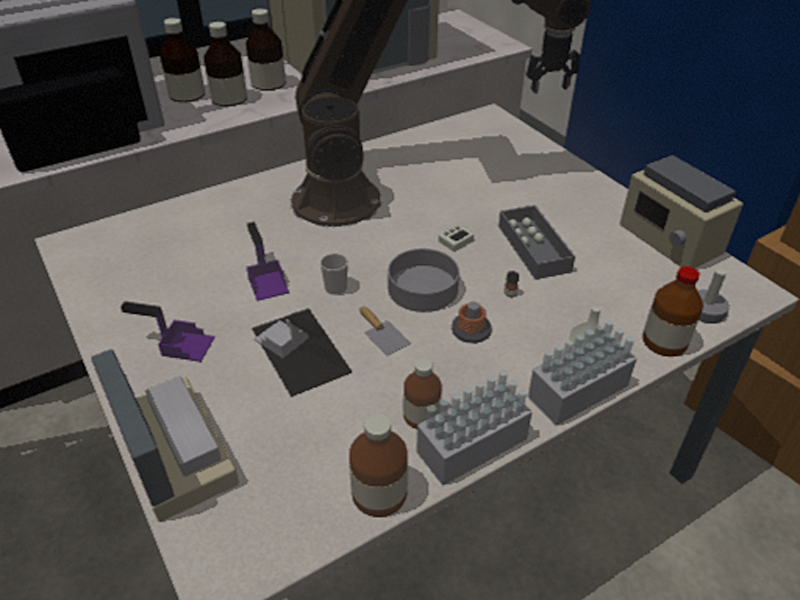

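The top view shows the tub at (165,315), blocks at about (155,345), dish (342,325), coil on its post (338,236), and mat with the scoop at (537,337). The scoop's handle points to (510,285). In the scene view the steel scoop is at (285,335) and the coil at (472,320).

```bash
cat > h.py <<'E'
from rig import arm
import cv2,numpy as np
from scipy.spatial.transform import Rotation as Ro
def cap(n):
    c=arm.capture(n); c["R"]=cv2.Rodrigues(np.array(c["rvec"]))[0]; c["C"]=-c["R"].T@np.array(c["tvec"]).ravel(); return c
def ray(c,uv):
    return c["R"].T@(np.linalg.inv(c["K"])@np.array([uv[0],uv[1],1.]))
def onz(c,uv,z):
    d=ray(c,uv); return c["C"]+d*(z-c["C"][2])/d[2]
def proj(c,P): return cv2.projectPoints(np.array(P,float).reshape(-1,1,3),np.array(c["rvec"]),np.array(c["tvec"]),c["K"],None)[0].reshape(-1,2)
def crop(c,u,v,w,h,s): return cv2.resize(c["img"][v:v+h,u:u+w,::-1],(w*s,h*s),interpolation=cv2.INTER_CUBIC)
E
python3 - <<'E'
from h import *
T=cap("top");S=cap("scene")
g=lambda im:np.clip(im.astype(float)*2.0,0,255).astype(np.uint8)
A=g(crop(T,305,155,60,90,5)); B=g(crop(T,70,155,70,90,5))
C=g(crop(S,160,195,66,60,5)); D=g(crop(S,280,180,50,45,5))
can=np.zeros((600,800,3),np.uint8)
A=A[:300*1+150]
can[:450,:300]=A; can[:450,300:650]=B
can2=np.zeros((600,800,3),np.uint8); 
c8=cv2.resize(C,(440,400)); can2[:400,:440]=c8; d8=cv2.resize(D,(350,315));can2[:315,445:795]=d8
cv2.imwrite("pics/c1.png",can[:450,:650]); cv2.imwrite("pics/c2.png",can2[:400])
hsv=cv2.cvtColor(T["img"],cv2.COLOR_RGB2HSV)
for n,c in(("top",T),("scene",S)):
    hsv=cv2.cvtColor(c["img"],cv2.COLOR_RGB2HSV)
    m=((hsv[...,0]<14)&(hsv[...,1]>110)&(hsv[...,2]>60)).astype(np.uint8)
    k,l,st,ce=cv2.connectedComponentsWithStats(m)
    for i in range(1,k):
        if st[i,4]>25: print(n,"copper",st[i],ce[i].round(1))
    # white
    m=((hsv[...,1]<60)&(hsv[...,2]>120)).astype(np.uint8)
    print(n, hsv[::1].shape)
# pixel values samples
t=T["img"]; print("blk",t[215,98:112:2].tolist()); print("pan",t[215,335:350:3].tolist()); print("dishfloor",t[207,215:225:5].tolist())
E
```

```text
top copper [ 79  32  17  14 184] [87.  38.5]
top copper [205 139  21  22 171] [215.8 150.3]
top (384, 512, 3)
scene copper [420 170  30  32 421] [435.3 186.3]
scene copper [293 195  18  18 172] [300.9 205.2]
scene copper [259 239  23  18 307] [269.7 247.5]
scene copper [224 277  36  31 773] [240.9 292.2]
scene (384, 512, 3)
blk [[122, 126, 114], [88, 90, 85], [75, 79, 81], [75, 76, 79], [75, 79, 80], [76, 80, 80], [74, 75, 76]]
pan [[150, 153, 154], [148, 151, 153], [144, 146, 146], [147, 150, 150], [146, 148, 149]]
dishfloor [[104, 104, 106], [108, 110, 110]]
```

View pics/c1.png

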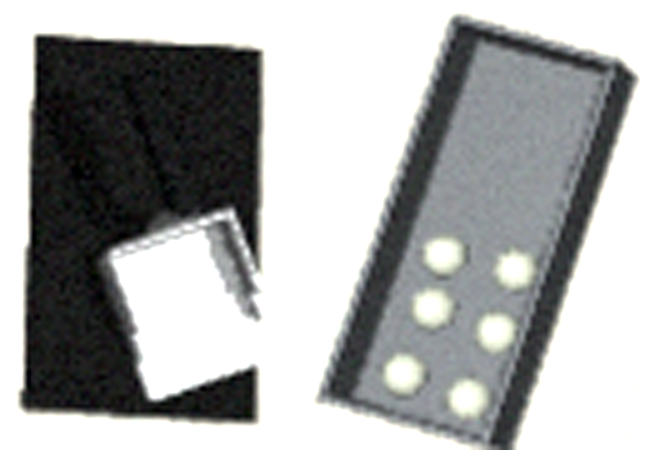

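View pics/c2.png

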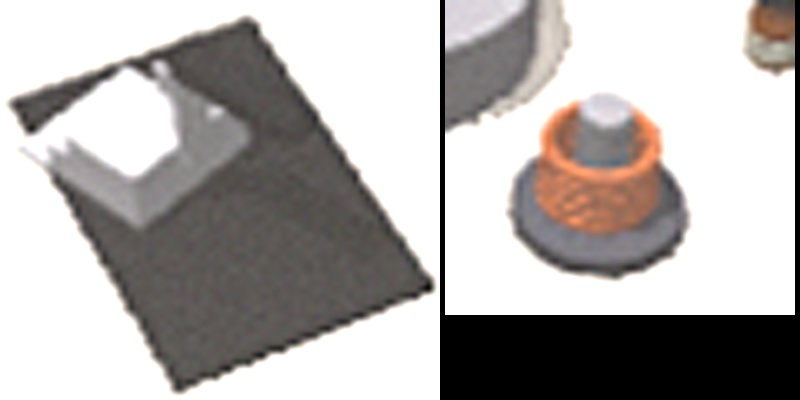

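Crop 1 shows the scoop pan's back-wall corners at top pixels of about (326,205.4) and (351.6,196.6), with the left lip corner at (335.6,235). The handle is faint, running up-left. The six blocks sit upright in the near half of the tub. In crop 2 the coil sits on its post.

```bash
python3 - <<'E'
from h import *
T=cap("top");S=cap("scene"); t=T["img"]; g=cv2.cvtColor(t,cv2.COLOR_RGB2GRAY)
pl=lambda c,pts,z: np.array([onz(c,p,z) for p in pts])
def box(w):  # rect of world pts (mm)
    r=cv2.minAreaRect((w[:,:2]*1000).astype(np.float32)); return np.round(r[0],1),np.round(r[1],1),round(r[2],1),cv2.boxPoints(r).round(0).tolist()
# mat
m=np.zeros_like(g); m[155:245,300:365]=(g[155:245,300:365]<45)
k,l,st,_=cv2.connectedComponentsWithStats(m); i=1+st[1:,4].argmax(); ys,xs=np.where(l==i)
print("mat",box(pl(T,np.c_[xs,ys],.003)))
# tub: dark vs bench, rim at z=.05
m=np.zeros_like(g); m[150:250,65:145]=(g[150:250,65:145]<100)
k,l,st,_=cv2.connectedComponentsWithStats(m); i=1+st[1:,4].argmax(); ys,xs=np.where(l==i)
h=cv2.convexHull(np.c_[xs,ys].astype(np.int32)); print("tub hull",cv2.approxPolyDP(h,3,True).reshape(-1,2).tolist())
print(box(pl(T,h.reshape(-1,2),.05)))
# blocks
m=((g>105)&(l==0)).astype(np.uint8); mm=np.zeros_like(m); mm[195:240,75:120]=(g[195:240,75:120]>100)
k,l,st,ce=cv2.connectedComponentsWithStats(mm)
for i in range(1,k):
    if 20<st[i,4]<200: print("blk",st[i,4],ce[i].round(1),onz(T,ce[i],.020).round(3))
# dish : threshold
m=np.zeros_like(g); m[170:245,183:255]=(g[170:245,183:255]<125)
k,l,st,_=cv2.connectedComponentsWithStats(m); i=1+st[1:,4].argmax(); ys,xs=np.where(l==i); h=cv2.convexHull(np.c_[xs,ys].astype(np.int32)).reshape(-1,2)
w=pl(T,h,.058); c,r=cv2.minEnclosingCircle((w[:,:2]*1000).astype(np.float32)); print("dish",c,r,st[i])
w0=pl(T,h,0); print("dish far pts z58 max",w.max(0),"min",w.min(0),"z0 min",w0.min(0))
# coil
hsv=cv2.cvtColor(t,cv2.COLOR_RGB2HSV); m=((hsv[...,0]<14)&(hsv[...,1]>110)&(hsv[...,2]>60)); m[:130]=0
ys,xs=np.where(m); ys_,=[ys]; sel=(xs>200)&(xs<230)&(ys<170); P=np.c_[xs,ys][sel]
w=pl(T,P,.052); print("coil z52",w.min(0),w.max(0),cv2.minEnclosingCircle((w[:,:2]*1000).astype(np.float32)))
hs=cv2.cvtColor(S["img"],cv2.COLOR_RGB2HSV); ys,xs=np.where((hs[195:214,292:312,0]<14)&(hs[195:214,292:312,1]>110)&(hs[195:214,292:312,2]>60))
w=pl(S,np.c_[xs+292,ys+195],.032); print("coil scene mean z32",w.mean(0))
# scoop
bl,br,ll=pl(T,[(326.0,205.4)],.039)[0],pl(T,[(351.6,196.6)],.039)[0],pl(T,[(335.6,235)],.006)[0]
print("scoop",bl,br,ll,np.linalg.norm(bl-br))
cr=np.clip(crop(T,300,150,70,95,6).astype(float),0,60)/60; cr=(cr**.7*255).astype(np.uint8)
cr2=crop(T,300,150,70,95,6)[:, :]
out=np.zeros((570,840,3),np.uint8); out[:,:420]=cr; out[:,420:]=cr2; cv2.imwrite("pics/c3.png",cv2.resize(out,(800,543)))
E
```

```text
mat (array([ 478.3, -341.1]), array([138. , 227.2]), 87.5, [[362.0, -405.0], [589.0, -415.0], [595.0, -277.0], [368.0, -267.0]])
tub hull [[134, 167], [137, 170], [112, 244], [74, 235], [99, 160]]
(array([458.1, 323.8]), array([116.3, 235.3]), 75.6, [[330.0, 297.0], [558.0, 238.0], [587.0, 351.0], [359.0, 409.0]])
blk 38 [ 98.  205.5] [0.448 0.355 0.02 ]
blk 39 [112.5 208.4] [0.44  0.312 0.02 ]
blk 41 [ 95.9 216. ] [0.417 0.359 0.02 ]
blk 39 [108.6 221. ] [0.403 0.321 0.02 ]
blk 44 [117.7 234.1] [0.365 0.292 0.02 ]
blk 41 [ 90.  229.2] [0.378 0.373 0.02 ]
blk 40 [102.9 234.2] [0.364 0.335 0.02 ]
blk 33 [ 79.4 238. ] [0.353 0.401 0.02 ]
dish (442.08795166015625, 2.7582952976226807) 90.89544677734375 [ 186  178   64   61 3012]
dish far pts z58 max [0.5282422  0.09325667 0.058     ] min [ 0.3548261  -0.08712126  0.058     ] z0 min [ 3.59074604e-01 -8.78888704e-02 -2.22044605e-16]
coil z52 [ 0.58306915 -0.01462056  0.052     ] [0.64691643 0.04467526 0.052     ] ((614.2687377929688, 12.774038314819336), 33.72434616088867)
coil scene mean z32 [0.62512558 0.00764121 0.032     ]
scoop [ 0.45510283 -0.3123651   0.039     ] [ 0.48230911 -0.38840111  0.039     ] [ 0.37179911 -0.34545403  0.006     ] 0.08075677625592573
```

View pics/c3.png

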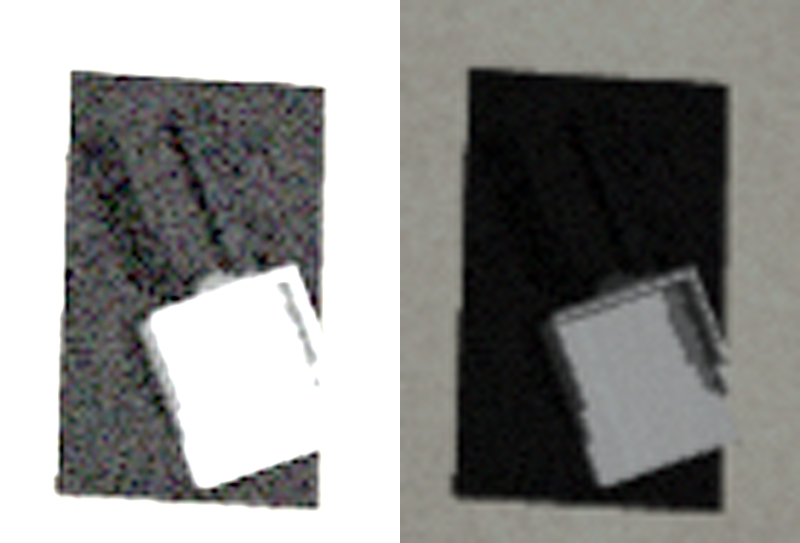

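Crop 3 shows the handle's dark side edge running from top pixel (329.8,171.9) to (339.4,192.9), which fits the pose computed from the pan corners. Next I move towards the coil at about (0.615, 0.0145).

>>> move_arm([
  {"dx":-0.987,"dy":-0.763,"dz":0.13,"rz":-0.5,"fingers":1},
  {"dx":-0.987,"dy":-0.763,"dz":0.13,"rz":-0.5,"fingers":1},
  {"dx":-0.987,"dy":-0.763,"dz":0.13,"rz":-0.5,"fingers":1},
  {"dx":-0.987,"dy":-0.763,"dz":0.13,"rz":-0.5,"fingers":1},
  {"dx":-0.987,"dy":-0.763,"dz":0.13,"rz":-0.5,"fingers":1},
], grip_force=40)

```text
validation failed for argument at $.se...
```

```bash
python3 - <<'E'
from h import *
o=arm.get_obs(); print(o['tool_pos'],Ro.from_quat(o['ee_rot']).as_matrix().round(3).tolist(),o['qpos'].round(4),o['t'])
T=cap("top")
print("handle pred", end=" ")
L=np.array([np.cos(-2.78),np.sin(-2.78),0]);Y=np.array([-L[1],L[0],0]);O=np.array([.427,-.3662,.003])
P=[O+x*L+y*Y+np.array([0,0,z]) for x,y,z in[(-.13,-.01,.102),(-.045,-.01,.102),(-.13,.01,.102),(-.045,.01,.102),(-.13,-.01,.084),(-.045,-.01,.084),(.045,.039,.003),(-.045,.039,.036),(-.045,-.039,.036)]]
print(proj(T,P).round(1).tolist())
g=cv2.cvtColor(cv2.imread("pics/raw_top0.png"),cv2.COLOR_BGR2GRAY)
# tub left edge and top edge
le=[];
for v in range(164,232,2):
    r=g[v,65:110].astype(int); i=np.argmax(r<100); f=(r[i-1]-100)/(r[i-1]-r[i]); le.append((65+i-1+f,v))
w=np.array([onz(T,p,.05) for p in le])[:,:2]
vx,vy,x0,y0=cv2.fitLine((w*1000).astype(np.float32),cv2.DIST_HUBER,0,.01,.01).ravel(); print("left rim line yaw",np.arctan2(vy,vx),x0,y0)
te=[]
for u in range(103,132,2):
    r=g[150:185,u].astype(int); i=np.argmax(r<100); f=(r[i-1]-100)/(r[i-1]-r[i]); te.append((u,150+i-1+f))
w2=np.array([onz(T,p,.05) for p in te])[:,:2]
a=cv2.fitLine((w2*1000).astype(np.float32),cv2.DIST_HUBER,0,.01,.01).ravel(); print("far rim line yaw",np.arctan2(a[1],a[0]),a[2:])
# near rim & right base edge
ne=[]
for u in range(78,110,2):
    r=g[228:256,u].astype(int)[::-1]; i=np.argmax(r<100); f=(r[i-1]-100)/(r[i-1]-r[i]); ne.append((u,255-(i-1+f)))
w3=np.array([onz(T,p,.05) for p in ne])[:,:2]
b=cv2.fitLine((w3*1000).astype(np.float32),cv2.DIST_HUBER,0,.01,.01).ravel(); print("near line yaw (z50)",np.arctan2(b[1],b[0]),b[2:])
re=[]
for v in range(174,240,2):
    r=g[v,105:150].astype(int)[::-1]; i=np.argmax(r<100); f=(r[i-1]-100)/(r[i-1]-r[i]); re.append((149-(i-1+f),v))
for z in(0,.05):
    w4=np.array([onz(T,p,z) for p in re])[:,:2]; b=cv2.fitLine((w4*1000).astype(np.float32),cv2.DIST_HUBER,0,.01,.01).ravel(); print("right z",z,np.arctan2(b[1],b[0]),b[2:])
E
```

```text
[0.15508485 0.60537923 0.23110424] [[-0.969, 0.248, -0.0], [0.248, 0.969, -0.0], [0.0, -0.0, -1.0]] [ 1.2144  0.4912  1.5591  0.      1.0917 -0.1056] 0.3
handle pred [[329.2, 170.3], [340.5, 198.4], [335.7, 168.0], [347.1, 196.0], [328.0, 171.8], [339.1, 199.4], [359.8, 226.3], [351.0, 196.4], [326.5, 205.3]]
left rim line yaw -0.26115605 484.7299 376.46713
far rim line yaw 1.3068914 [572.82043 299.01346]
near line yaw (z50) 1.3040545 [343.94434 350.23016]
right z 0 -0.2590295 [454.0026 279.9503]
right z 0.05 -0.25899133 [446.7668  266.77136]
```

>>> move_arm([
  {"dx":-0.987,"dy":-0.763,"dz":0.13,"rx":0,"ry":0,"rz":-0.5,"fingers":1},
  {"dx":-0.987,"dy":-0.763,"dz":0.13,"rx":0,"ry":0,"rz":-0.5,"fingers":1},
  {"dx":-0.987,"dy":-0.763,"dz":0.13,"rx":0,"ry":0,"rz":-0.5,"fingers":1},
  {"dx":-0.987,"dy":-0.763,"dz":0.13,"rx":0,"ry":0,"rz":-0.5,"fingers":1},
  {"dx":-0.987,"dy":-0.763,"dz":0.13,"rx":0,"ry":0,"rz":-0.5,"fingers":1},
], grip_force=40)

```text
t: 0.77
tool_pos: [0.2824, 0.4415, 0.2098]
ee_rot: [0.0, 1.0, 0.0, 0.0]
wrist_force: [0.6, 1.1, -0.6]
opening: 0.0855
gripper_force: 0.0
```

>>> move_arm([
  {"dx":-0.554,"dy":-0.712,"dz":0.15,"rx":0,"ry":0,"rz":0,"fingers":1},
  {"dx":-0.554,"dy":-0.712,"dz":0.15,"rx":0,"ry":0,"rz":0,"fingers":1},
  {"dx":-0.554,"dy":-0.712,"dz":0.15,"rx":0,"ry":0,"rz":0,"fingers":1},
  {"dx":-0.554,"dy":-0.712,"dz":0.15,"rx":0,"ry":0,"rz":0,"fingers":1},
  {"dx":-0.554,"dy":-0.712,"dz":0.15,"rx":0,"ry":0,"rz":0,"fingers":1},
])

```text
t: 1.18
tool_pos: [0.4087, 0.279, 0.1756]
ee_rot: [0.0, 1.0, 0.0, 0.0]
wrist_force: [0.8, 0.9, -0.1]
opening: 0.0856
gripper_force: 0.0
```

>>> move_arm([
  {"dx":-0.344,"dy":-0.442,"dz":0.093,"rx":0,"ry":0,"rz":0,"fingers":1},
  {"dx":-0.344,"dy":-0.442,"dz":0.093,"rx":0,"ry":0,"rz":0,"fingers":1},
  {"dx":-0.344,"dy":-0.442,"dz":0.093,"rx":0,"ry":0,"rz":0,"fingers":1},
  {"dx":-0.344,"dy":-0.442,"dz":0.093,"rx":0,"ry":0,"rz":0,"fingers":1},
  {"dx":-0.344,"dy":-0.442,"dz":0.093,"rx":0,"ry":0,"rz":0,"fingers":1},
])

```text
t: 1.6
tool_pos: [0.5349, 0.1165, 0.1413]
ee_rot: [0.0, 1.0, 0.0, 0.0]
wrist_force: [0.0, 1.4, 0.4]
opening: 0.0855
gripper_force: 0.0
```

>>> move_arm([
  {"dx":-0.137,"dy":-0.169,"dz":0.036,"rx":0,"ry":0,"rz":0,"fingers":1},
  {"dx":-0.137,"dy":-0.169,"dz":0.036,"rx":0,"ry":0,"rz":0,"fingers":1},
  {"dx":-0.137,"dy":-0.169,"dz":0.036,"rx":0,"ry":0,"rz":0,"fingers":1},
  {"dx":-0.137,"dy":-0.169,"dz":0.036,"rx":0,"ry":0,"rz":0,"fingers":1},
  {"dx":-0.137,"dy":-0.169,"dz":0.036,"rx":0,"ry":0,"rz":0,"fingers":1},
])

```text
t: 2.02
tool_pos: [0.617, 0.0147, 0.119]
ee_rot: [0.002, 1.0, 0.0, -0.0]
wrist_force: [-0.2, -0.6, 0.2]
opening: 0.0849
gripper_force: 0.0
```

>>> move_arm([
  {"dx":0,"dy":0,"dz":0.05,"rx":0,"ry":0,"rz":0,"fingers":1},
  {"dx":0,"dy":0,"dz":0.1,"rx":0,"ry":0,"rz":0,"fingers":1},
  {"dx":0,"dy":0,"dz":0.14,"rx":0,"ry":0,"rz":0,"fingers":1},
  {"dx":0,"dy":0,"dz":0.18,"rx":0,"ry":0,"rz":0,"fingers":1},
  {"dx":0,"dy":0,"dz":0.18,"rx":0,"ry":0,"rz":0,"fingers":1},
])

```text
t: 2.43
tool_pos: [0.6133, 0.0184, 0.0084]
ee_rot: [-0.0, 1.0, 0.0, -0.003]
wrist_force: [-1.2, 0.3, -0.3]
opening: 0.0854
gripper_force: 0.0
```

>>> move_arm([
  {"dx":0,"dy":0,"dz":0,"rx":0,"ry":0,"rz":0,"fingers":0.5},
  {"dx":0,"dy":0,"dz":0,"rx":0,"ry":0,"rz":0,"fingers":0.5},
  {"dx":0,"dy":0,"dz":0,"rx":0,"ry":0,"rz":0,"fingers":0.4},
  {"dx":0,"dy":0,"dz":0,"rx":0,"ry":0,"rz":0,"fingers":0.4},
  {"dx":0,"dy":0,"dz":0,"rx":0,"ry":0,"rz":0,"fingers":0.4},
])

```text
t: 2.85
tool_pos: [0.6166, 0.0174, 0.0139]
ee_rot: [0.0, 1.0, 0.0, 0.001]
wrist_force: [-2.2, 3.5, 8.1]
opening: 0.0612
gripper_force: 44.5
```

>>> move_arm([
  {"dx":0,"dy":0,"dz":-0.02,"rx":0,"ry":0,"rz":0,"fingers":0.4},
  {"dx":0,"dy":0,"dz":-0.05,"rx":0,"ry":0,"rz":0,"fingers":0.4},
  {"dx":0,"dy":0,"dz":-0.09,"rx":0,"ry":0,"rz":0,"fingers":0.4},
  {"dx":0,"dy":0,"dz":-0.13,"rx":0,"ry":0,"rz":0,"fingers":0.4},
  {"dx":0,"dy":0,"dz":-0.15,"rx":0,"ry":0,"rz":0,"fingers":0.4},
])

```text
t: 3.27
tool_pos: [0.6169, 0.0169, 0.1058]
ee_rot: [0.0, 1.0, -0.0, 0.002]
wrist_force: [0.8, -0.0, -1.4]
opening: 0.0616
gripper_force: 44.4
```

```bash
python3 - <<'E'
from h import *
T=cap("top");S=cap("scene"); o=arm.get_obs(); print(o['tool_pos'],o['opening'],o['gripper_force'],o['qpos'].round(3))
out=np.zeros((480,800,3),np.uint8); out[:,:400]=crop(T,170,110,100,120,4); out[:,400:]=crop(S,240,130,100,120,4); cv2.imwrite("pics/d1.png",np.clip(out*1.5,0,255))
E
```

```text
[0.6169751  0.01688768 0.10474385] 0.06152393532599182 44.46348885074258 [-0.08   0.624  1.702  0.     0.811 -1.65 ][ WARN:0@1.772] global loadsave.cpp:1063 imwrite_ Unsupported depth image for selected encoder is fallbacked to CV_8U.
```

View pics/d1.png

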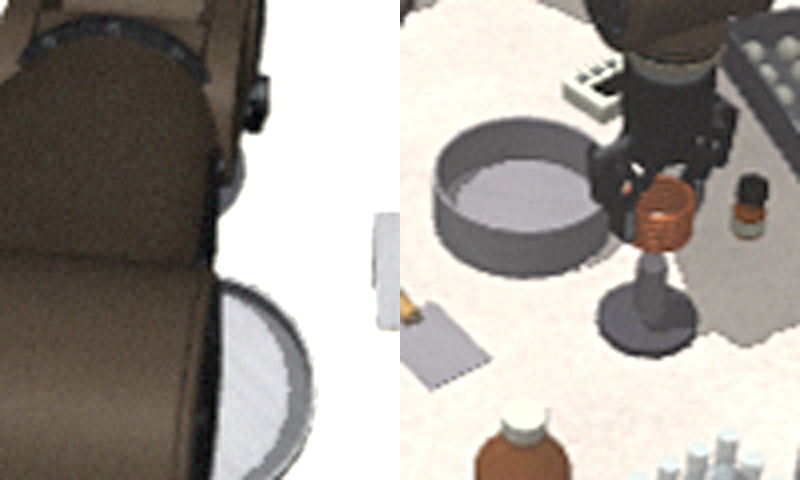

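The right crop shows the coil held level above the post at (665,215), with the post tip clear below it. Now I carry it to the dish.

>>> move_arm([
  {"dx":0.06,"dy":-0.008,"dz":-0.01,"rx":0,"ry":0,"rz":0,"fingers":0.4},
  {"dx":0.12,"dy":-0.016,"dz":-0.01,"rx":0,"ry":0,"rz":0,"fingers":0.4},
  {"dx":0.18,"dy":-0.024,"dz":-0.01,"rx":0,"ry":0,"rz":0,"fingers":0.4},
  {"dx":0.235,"dy":-0.031,"dz":0,"rx":0,"ry":0,"rz":0,"fingers":0.4},
  {"dx":0.235,"dy":-0.031,"dz":0,"rx":0,"ry":0,"rz":0,"fingers":0.4},
])

```text
t: 3.78
tool_pos: [0.468, -0.0013, 0.1003]
ee_rot: [0.001, 1.0, 0.001, -0.004]
wrist_force: [2.3, -0.5, -2.3]
opening: 0.0615
gripper_force: 44.4
```

>>> move_arm([
  {"dx":0,"dy":0,"dz":0.04,"rx":0,"ry":0,"rz":0,"fingers":0.4},
  {"dx":0,"dy":0,"dz":0.08,"rx":0,"ry":0,"rz":0,"fingers":0.4},
  {"dx":0,"dy":0,"dz":0.12,"rx":0,"ry":0,"rz":0,"fingers":0.4},
  {"dx":0,"dy":0,"dz":0.15,"rx":0,"ry":0,"rz":0,"fingers":0.4},
  {"dx":0,"dy":0,"dz":0.155,"rx":0,"ry":0,"rz":0,"fingers":0.4},
])

```text
t: 4.2
tool_pos: [0.4738, -0.0014, 0.0069]
ee_rot: [0.001, 1.0, 0.0, -0.002]
wrist_force: [-8.1, -0.1, 37.0]
opening: 0.0616
gripper_force: 48.0
```

>>> move_arm([
  {"dx":0,"dy":0,"dz":0,"rx":0,"ry":0,"rz":0,"fingers":0.4},
  {"dx":0,"dy":0,"dz":0.002,"rx":0,"ry":0,"rz":0,"fingers":0.4},
  {"dx":0,"dy":0,"dz":0.002,"rx":0,"ry":0,"rz":0,"fingers":0.4},
])

```text
t: 4.45
tool_pos: [0.4746, -0.0014, 0.0073]
ee_rot: [0.0, 1.0, 0.0, -0.001]
wrist_force: [-1.3, -0.2, -0.7]
opening: 0.0618
gripper_force: 44.5
```

>>> move_arm([
  {"dx":0,"dy":0,"dz":0,"rx":0,"ry":0,"rz":0,"fingers":0.95},
  {"dx":0,"dy":0,"dz":0,"rx":0,"ry":0,"rz":0,"fingers":0.95},
  {"dx":0,"dy":0,"dz":0,"rx":0,"ry":0,"rz":0,"fingers":0.95},
  {"dx":0,"dy":0,"dz":-0.04,"rx":0,"ry":0,"rz":0,"fingers":0.95},
  {"dx":0,"dy":0,"dz":-0.1,"rx":0,"ry":0,"rz":0,"fingers":0.95},
])

```text
t: 4.87
tool_pos: [0.4738, -0.0014, 0.0664]
ee_rot: [0.0, 1.0, 0.0, -0.003]
wrist_force: [0.1, -0.3, -0.9]
opening: 0.0812
gripper_force: 0.0
```

>>> move_arm([
  {"dx":0,"dy":0,"dz":-0.07,"rx":0,"ry":0,"rz":0,"fingers":0.95},
  {"dx":0,"dy":0,"dz":-0.14,"rx":0,"ry":0,"rz":0,"fingers":0.95},
  {"dx":0,"dy":0,"dz":-0.2,"rx":0,"ry":0,"rz":0,"fingers":0.95},
  {"dx":0,"dy":0,"dz":-0.25,"rx":0,"ry":0,"rz":0,"fingers":0.95},
  {"dx":0,"dy":0,"dz":-0.25,"rx":0,"ry":0,"rz":0,"fingers":0.95},
])

```text
t: 5.28
tool_pos: [0.4768, -0.0017, 0.2233]
ee_rot: [0.0, 1.0, -0.001, 0.005]
wrist_force: [0.0, -0.4, 0.0]
opening: 0.0813
gripper_force: 0.0
```

```bash
python3 - <<'E'
from h import *
S=cap("scene"); o=arm.get_obs(); print(o['tool_pos'],Ro.from_quat(o['ee_rot']).as_matrix().round(3).tolist(),o['opening'],o['qpos'].round(3),o['t'])
hs=cv2.cvtColor(S["img"],cv2.COLOR_RGB2HSV); m=((hs[...,0]<14)&(hs[...,1]>110)&(hs[...,2]>50)).astype(np.uint8); m[:150]=0;m[215:]=0;m[:,:240]=0;m[:,315:]=0
k,l,st,ce=cv2.connectedComponentsWithStats(m)
for i in range(1,k):
    if st[i,4]>15: print(st[i],ce[i].round(1),onz(S,ce[i],.035).round(3))
# expected top-ring outline of coil flat at z=.046
a=np.linspace(0,2*np.pi,40); P=proj(S,np.c_[.475+.031*np.cos(a),-.002+.031*np.sin(a),0*a+.046]); print("expected top ring bbox",P.min(0),P.max(0))
E
```

```text
[ 0.47591037 -0.00158937  0.2205536 ] [[-1.0, 0.001, 0.006], [0.001, 1.0, -0.001], [-0.006, -0.001, -1.0]] 0.08145891382116754 [-0.142  0.291  1.929  0.     0.915 -1.712] 5.3333
[268 175  16  12 139] [274.9 180.8] [0.471 0.001 0.035]
expected top ring bbox [266.36235331 174.03772244] [283.30157051 184.93445596]
```

>>> move_arm([
  {"dx":-0.051,"dy":-0.555,"dz":0.08,"rx":0,"ry":0,"rz":0,"fingers":1},
  {"dx":-0.051,"dy":-0.555,"dz":0.08,"rx":0,"ry":0,"rz":0,"fingers":1},
  {"dx":-0.051,"dy":-0.555,"dz":0.08,"rx":0,"ry":0,"rz":0,"fingers":1},
  {"dx":-0.051,"dy":-0.555,"dz":0.08,"rx":0,"ry":0,"rz":0,"fingers":1},
  {"dx":-0.051,"dy":-0.555,"dz":0.08,"rx":0,"ry":0,"rz":0,"fingers":1},
])

```text
t: 5.75
tool_pos: [0.4931, -0.2086, 0.1866]
ee_rot: [0.0, 1.0, 0.0, -0.001]
wrist_force: [1.4, -0.4, 0.2]
opening: 0.0854
gripper_force: 0.0
```

```bash
python3 - <<'E'
from h import *
o=arm.get_obs(); print(o['tool_pos'],Ro.from_quat(o['ee_rot']).as_matrix().round(3).tolist(),o['qpos'].round(3),o['t'])
E
```

```text
[ 0.49307023 -0.20860048  0.18658044] [[-1.0, 0.001, -0.001], [0.001, 1.0, 0.001], [0.001, 0.001, -1.0]] [-0.524  0.418  1.83   0.     0.895 -2.094] 5.75
```

>>> move_arm([
  {"dx":-0.022,"dy":-0.212,"dz":0.06,"rx":0,"ry":0,"rz":-0.72,"fingers":1},
  {"dx":-0.022,"dy":-0.212,"dz":0.06,"rx":0,"ry":0,"rz":-0.72,"fingers":1},
  {"dx":-0.022,"dy":-0.212,"dz":0.06,"rx":0,"ry":0,"rz":-0.72,"fingers":1},
  {"dx":-0.022,"dy":-0.212,"dz":0.06,"rx":0,"ry":0,"rz":-0.72,"fingers":1},
  {"dx":-0.022,"dy":-0.212,"dz":0.06,"rx":0,"ry":0,"rz":-0.72,"fingers":1},
])

```text
t: 6.17
tool_pos: [0.5058, -0.336, 0.1493]
ee_rot: [-0.177, 0.984, 0.001, -0.001]
wrist_force: [0.2, 0.1, -0.3]
opening: 0.0854
gripper_force: 0.0
```

>>> move_arm([
  {"dx":0,"dy":0,"dz":0,"rx":0,"ry":0,"rz":0,"fingers":1},
])

```text
t: 6.25
tool_pos: [0.5061, -0.3335, 0.1507]
ee_rot: [-0.178, 0.984, 0.001, -0.001]
wrist_force: [-0.2, 1.0, 0.5]
opening: 0.0852
gripper_force: 0.0
```

```bash
python3 - <<'E'
from h import *
o=arm.get_obs(); R=Ro.from_quat(o['ee_rot']).as_matrix(); print(o['tool_pos'],R.round(3).tolist(),o['qpos'].round(3),o['t'])
d=np.array([.5065,-.3361,.075])-o['tool_pos']; print("tool frac",(R.T@d/.6).round(4), "yaw",np.arctan2(R[1,0],R[0,0]))
E
```

```text
[ 0.50612379 -0.33354058  0.15073652] [[-0.937, -0.349, -0.002], [-0.349, 0.937, 0.002], [0.001, 0.002, -1.0]] [-0.692  0.554  1.69   0.     0.901 -2.62 ] 6.25
tool frac [ 0.0008 -0.0045  0.1262] yaw -2.7846099267923425
```

>>> move_arm([
  {"dx":0,"dy":0,"dz":0.05,"rx":0,"ry":0,"rz":0,"fingers":1},
  {"dx":0,"dy":0,"dz":0.1,"rx":0,"ry":0,"rz":0,"fingers":1},
  {"dx":0,"dy":0,"dz":0.125,"rx":0,"ry":0,"rz":0,"fingers":1},
  {"dx":0,"dy":0,"dz":0.125,"rx":0,"ry":0,"rz":0,"fingers":0.6},
  {"dx":0,"dy":0,"dz":0.125,"rx":0,"ry":0,"rz":0,"fingers":0.4},
], grip_force=80)

```text
t: 6.67
tool_pos: [0.5069, -0.3326, 0.0773]
ee_rot: [-0.179, 0.984, 0.001, -0.0]
wrist_force: [0.4, -0.1, 0.1]
opening: 0.064
gripper_force: 0.0
```

>>> move_arm([
  {"dx":0,"dy":0,"dz":0,"rx":0,"ry":0,"rz":0,"fingers":0.2},
  {"dx":0,"dy":0,"dz":0,"rx":0,"ry":0,"rz":0,"fingers":0.1},
  {"dx":0,"dy":0,"dz":0,"rx":0,"ry":0,"rz":0,"fingers":0.0},
  {"dx":0,"dy":0,"dz":0,"rx":0,"ry":0,"rz":0,"fingers":0.0},
  {"dx":0,"dy":0,"dz":0,"rx":0,"ry":0,"rz":0,"fingers":0.0},
], grip_force=80)

```text
t: 7.08
tool_pos: [0.5074, -0.3342, 0.0785]
ee_rot: [-0.179, 0.984, -0.001, 0.001]
wrist_force: [1.3, 2.1, 7.5]
opening: 0.0186
gripper_force: 78.5
```

>>> move_arm([
  {"dx":0,"dy":0,"dz":-0.02,"rx":0,"ry":0,"rz":0,"fingers":0},
  {"dx":0,"dy":0,"dz":-0.07,"rx":0,"ry":0,"rz":0,"fingers":0},
  {"dx":0,"dy":0,"dz":-0.13,"rx":0,"ry":0,"rz":0,"fingers":0},
  {"dx":0,"dy":0,"dz":-0.19,"rx":0,"ry":0,"rz":0,"fingers":0},
  {"dx":0,"dy":0,"dz":-0.22,"rx":0,"ry":0,"rz":0,"fingers":0},
])

```text
t: 7.5
tool_pos: [0.5074, -0.3346, 0.2142]
ee_rot: [-0.179, 0.984, -0.002, 0.002]
wrist_force: [1.0, -0.3, -2.4]
opening: 0.0186
gripper_force: 78.6
```

```bash
cat >> h.py <<'E'
def go(p,yaw,pitch=0):
    """fractions from here to TCP p with tool x (lip) at yaw, pitch>0 = lip up"""
    o=arm.get_obs(); R=Ro.from_quat(o['ee_rot'])
    Rt=Ro.from_euler('z',yaw)*Ro.from_euler('y',-pitch)*Ro.from_euler('x',np.pi)
    d=R.inv().apply(np.array(p)-o['tool_pos'])/.6; r=(R.inv()*Rt).as_rotvec()/.5
    print("now",o['tool_pos'].round(4),"t",round(o['t'],2),"open",round(o['opening'],4),"q",o['qpos'].round(2),"F",o['wrist_force'].round(1)); print(" d",d.round(4),"r",r.round(4),"rows",round(max(np.linalg.norm(d)*.6/.0417,np.linalg.norm(r)*.5/.125),1))
def grip(pan,yaw,pitch=0,dx=0):
    """TCP for pan-underside centre at pan; dx = grip error along lip axis"""
    M=Ro.from_euler('z',yaw)*Ro.from_euler('y',-pitch)
    return np.array(pan)+M.apply([-.085+dx,0,.0755])
TU=np.array([.966,-.258,0]);TN=np.array([.258,.966,0]);TC=np.array([.460,.3307,.005]);TY=np.pi-.261
E
python3 - <<'E'
from h import *
S=cap("scene");T=cap("top")
out=np.zeros((480,800,3),np.uint8); out[:,:400]=crop(T,285,140,100,120,4); out[:,400:]=crop(S,130,130,100,120,4); cv2.imwrite("pics/e1.png",np.clip(out*1.5,0,255).astype(np.uint8))
p=grip(TC+TU*.053+[0,0,.13],TY); print(p); go(p,TY)
E
```

```text
[0.59331926 0.29509202 0.2105    ]
now [ 0.5076 -0.3347  0.2135] t 7.6 open 0.0181 q [-0.69  0.48  1.63  0.    1.03 -2.62] F [-0.1  0.3 -1.3]
 d [-0.5027  0.9326  0.0014] r [-0.0088  0.0099  1.2402] rows 15.2
```

View pics/e1.png

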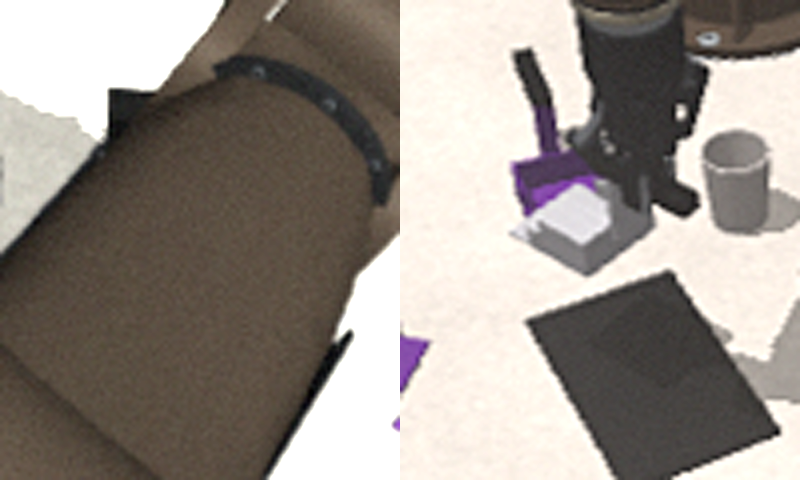

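The right crop shows the scoop held level, with the pan at (590,220) clear above the mat. Next it goes to hover over the empty end of the tub.

>>> move_arm([
  {"dx":-0.503,"dy":0.932,"dz":0,"rx":0,"ry":0,"rz":0.2,"fingers":0},
  {"dx":-0.503,"dy":0.932,"dz":0,"rx":0,"ry":0,"rz":0.4,"fingers":0},
  {"dx":-0.503,"dy":0.932,"dz":0,"rx":0,"ry":0,"rz":0.6,"fingers":0},
  {"dx":-0.503,"dy":0.932,"dz":0,"rx":0,"ry":0,"rz":0.6,"fingers":0},
  {"dx":-0.503,"dy":0.932,"dz":0,"rx":0,"ry":0,"rz":0.6,"fingers":0},
])

```text
t: 8.02
tool_pos: [0.5342, -0.1258, 0.2083]
ee_rot: [-0.029, 1.0, 0.0, -0.001]
wrist_force: [-0.1, -0.3, -2.4]
opening: 0.0186
gripper_force: 78.9
```

```bash
python3 - <<'E'
from h import *
p=grip(TC+TU*.053+[0,0,.13],TY); go(p,TY)
E
```

```text
now [ 0.5342 -0.1258  0.2083] t 8.02 open 0.0186 q [-0.35  0.41  1.77  0.    0.96 -1.98] F [-0.1 -0.3 -2.4]
 d [-0.1388  0.6946 -0.0033] r [ 0.001  -0.003   0.6377] rows 10.2
```

>>> move_arm([
  {"dx":-0.139,"dy":0.694,"dz":-0.003,"rx":0,"ry":0,"rz":0.2,"fingers":0},
  {"dx":-0.139,"dy":0.694,"dz":-0.003,"rx":0,"ry":0,"rz":0.4,"fingers":0},
  {"dx":-0.139,"dy":0.694,"dz":-0.003,"rx":0,"ry":0,"rz":0.638,"fingers":0},
  {"dx":-0.139,"dy":0.694,"dz":-0.003,"rx":0,"ry":0,"rz":0.638,"fingers":0},
  {"dx":-0.139,"dy":0.694,"dz":-0.003,"rx":0,"ry":0,"rz":0.638,"fingers":0},
])

```text
t: 8.43
tool_pos: [0.5628, 0.078, 0.2093]
ee_rot: [0.13, 0.991, -0.0, -0.001]
wrist_force: [1.2, -1.3, -1.4]
opening: 0.0186
gripper_force: 78.8
```

```bash
python3 - <<'E'
from h import *
p=grip(TC+TU*.053+[0,0,.10],TY); go(p,TY)
E
```

```text
now [0.5628 0.078  0.2093] t 8.43 open 0.0186 q [ 0.02  0.43  1.73 -0.    0.98 -1.29] F [ 1.2 -1.3 -1.4]
 d [0.0442 0.3627 0.0478] r [-0.0009 -0.0028 -0.0004] rows 5.3
```

>>> move_arm([
  {"dx":0.044,"dy":0.363,"dz":0.048,"rx":0,"ry":0,"rz":0,"fingers":0},
  {"dx":0.044,"dy":0.363,"dz":0.048,"rx":0,"ry":0,"rz":0,"fingers":0},
  {"dx":0.044,"dy":0.363,"dz":0.048,"rx":0,"ry":0,"rz":0,"fingers":0},
  {"dx":0.044,"dy":0.363,"dz":0.048,"rx":0,"ry":0,"rz":0,"fingers":0},
  {"dx":0.044,"dy":0.363,"dz":0.048,"rx":0,"ry":0,"rz":0,"fingers":0},
])

```text
t: 8.85
tool_pos: [0.5914, 0.2826, 0.1816]
ee_rot: [0.13, 0.992, -0.0, -0.001]
wrist_force: [2.2, 0.4, -1.6]
opening: 0.0184
gripper_force: 78.8
```

>>> move_arm([
  {"dx":0.002,"dy":0.015,"dz":0,"rx":0,"ry":0,"rz":0,"fingers":0},
  {"dx":0.002,"dy":0.015,"dz":0,"rx":0,"ry":0,"rz":0,"fingers":0},
  {"dx":0.002,"dy":0.015,"dz":0,"rx":0,"ry":0,"rz":0,"fingers":0},
])

```text
t: 9.1
tool_pos: [0.5926, 0.2896, 0.1818]
ee_rot: [0.129, 0.992, -0.001, -0.001]
wrist_force: [0.8, -0.1, -1.3]
opening: 0.0184
gripper_force: 79.0
```

```bash
python3 - <<'E'
from h import *
p=grip(TC+TU*.053+[0,0,.10],TY); go(p,TY)
S=cap("scene");T=cap("top")
out=np.zeros((480,800,3),np.uint8); out[:,:400]=crop(T,60,140,100,120,4); out[:,400:]=crop(S,290,90,100,120,4); cv2.imwrite("pics/e2.png",np.clip(out*1.5,0,255).astype(np.uint8))
E
```

```text
now [0.5926 0.2896 0.1818] t 9.1 open 0.0184 q [ 0.35  0.59  1.52 -0.    1.03 -0.96] F [ 0.8 -0.1 -1.3]
 d [0.0011 0.0091 0.0021] r [-0.0029 -0.0032  0.0049] rows 0.1
```

View pics/e2.png

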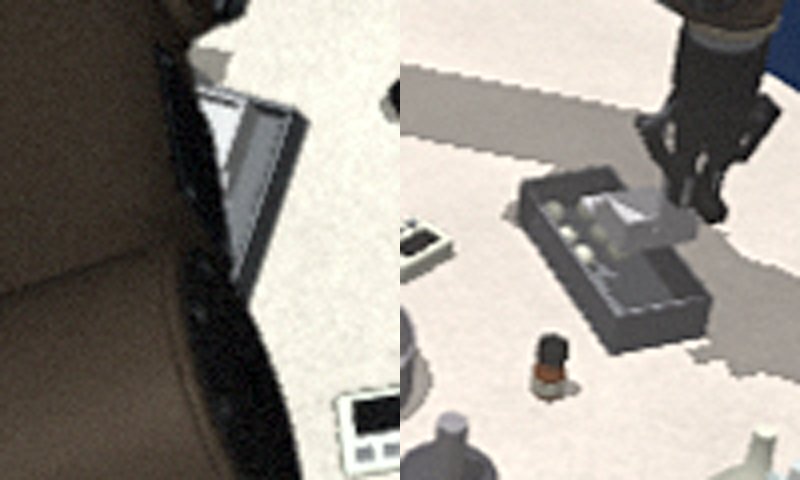

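The scene crop shows the pan above the tub at (640,220), with its bottom back corners at scene pixels of about (364,149.5) and (350,153.8). I compare these with the prediction.

```bash
python3 - <<'E'
from h import *
o=arm.get_obs();S=cap("scene");T=cap("top")
M=Ro.from_quat(o['ee_rot'])*Ro.from_euler('x',np.pi)   # scoop axes
O=o['tool_pos']-M.apply([-.085,0,.0755])
P=[O+M.apply(q) for q in [(-.045,.039,0),(-.045,-.039,0),(-.045,.039,.036),(-.045,-.039,.036),(.045,.039,0),(.045,-.039,0)]]
print(O,proj(S,P).round(1).tolist(),proj(T,P).round(1).tolist())
r=O-TC; print("tub coords",r@TU,r@TN,r[2])
E
```

```text
[0.51086045 0.31027932 0.10717081] [[344.7, 153.2], [363.6, 149.7], [346.0, 145.3], [365.2, 141.8], [334.6, 139.7], [353.0, 136.5]] [[124.6, 167.2], [97.9, 159.7], [121.2, 164.1], [93.7, 156.5], [114.1, 197.9], [87.1, 190.3]]
tub coords 0.05439972678837078 -0.006604381289208748 0.10217080884364654
```

>>> move_arm([
  {"dx":0.002,"dy":0.01,"dz":0.02,"rx":0,"ry":0,"rz":0,"fingers":0},
  {"dx":0.002,"dy":0.01,"dz":0.05,"rx":0,"ry":0,"rz":0,"fingers":0},
  {"dx":0.002,"dy":0.01,"dz":0.09,"rx":0,"ry":0,"rz":0,"fingers":0},
  {"dx":0.002,"dy":0.01,"dz":0.13,"rx":0,"ry":0,"rz":0,"fingers":0},
  {"dx":0.002,"dy":0.01,"dz":0.158,"rx":0,"ry":0,"rz":0,"fingers":0},
])

```text
t: 9.72
tool_pos: [0.593, 0.2951, 0.0855]
ee_rot: [0.13, 0.992, -0.0, -0.001]
wrist_force: [-0.0, 0.8, -2.4]
opening: 0.0187
gripper_force: 78.9
```

>>> move_arm([
  {"dx":0,"dy":0,"dz":0,"rx":0,"ry":0,"rz":0,"fingers":0},
  {"dx":0,"dy":0,"dz":0.006,"rx":0,"ry":0,"rz":0,"fingers":0},
  {"dx":0,"dy":0,"dz":0.01,"rx":0,"ry":0,"rz":0,"fingers":0},
  {"dx":0,"dy":0,"dz":0.01,"rx":0,"ry":0,"rz":0,"fingers":0},
])

```text
t: 10.05
tool_pos: [0.594, 0.2958, 0.0827]
ee_rot: [0.13, 0.992, 0.0, 0.001]
wrist_force: [-1.0, -0.4, -2.8]
opening: 0.0188
gripper_force: 79.0
```

```bash
python3 - <<'E'
from h import *
p=grip(TC+TU*-.067,TY); go(p,TY)
o=arm.get_obs(); r=o['tool_pos']-[0,0,.0755]-TC; print("tub coords pan",r@TU-.085,r@TN,r[2],o['moment'])
E
```

```text
now [0.594  0.2958 0.0827] t 10.05 open 0.0188 q [ 0.36  0.71  1.59  0.    0.84 -0.95] F [-1.  -0.4 -2.8]
 d [ 0.2008 -0.0013  0.0035] r [0.0015 0.0019 0.0019] rows 2.9
tub coords pan 0.05345595350769179 0.0008848116621769445 0.0022194348270061547 [-0.07540623 -0.10652232  0.0148659 ]
```

>>> move_arm([
  {"dx":0,"dy":0,"dz":0.001,"rx":0,"ry":0,"rz":0,"fingers":0},
  {"dx":0,"dy":0,"dz":0.002,"rx":0,"ry":0,"rz":0,"fingers":0},
  {"dx":0,"dy":0,"dz":0.003,"rx":0,"ry":0,"rz":0,"fingers":0},
  {"dx":0,"dy":0,"dz":0.003,"rx":0,"ry":0,"rz":0,"fingers":0},
])

```text
t: 10.38
tool_pos: [0.5938, 0.2958, 0.0807]
ee_rot: [0.13, 0.992, 0.0, 0.0]
wrist_force: [1.2, 0.4, -0.2]
opening: 0.0187
gripper_force: 79.2
```

>>> move_arm([
  {"dx":0.025,"dy":0,"dz":0.001,"rx":0,"ry":0,"rz":0,"fingers":0},
  {"dx":0.055,"dy":0,"dz":0.001,"rx":0,"ry":0,"rz":0,"fingers":0},
  {"dx":0.085,"dy":0,"dz":0.001,"rx":0,"ry":0,"rz":0,"fingers":0},
  {"dx":0.115,"dy":0,"dz":0.001,"rx":0,"ry":0,"rz":0,"fingers":0},
  {"dx":0.14,"dy":0,"dz":0.001,"rx":0,"ry":0,"rz":0,"fingers":0},
])

```text
t: 10.8
tool_pos: [0.512, 0.3177, 0.0806]
ee_rot: [0.129, 0.992, 0.0, 0.001]
wrist_force: [1.9, 0.2, 1.8]
opening: 0.0188
gripper_force: 79.6
```

```bash
python3 - <<'E'
from h import *
p=grip(TC+TU*-.065,TY); go(p,TY)
S=cap("scene");T=cap("top")
out=np.zeros((480,800,3),np.uint8); out[:,:400]=crop(T,60,140,100,120,4); out[:,400:]=cv2.resize(crop(S,310,120,70,84,4),(400,480)); cv2.imwrite("pics/e3.png",np.clip(out*1.7,0,255).astype(np.uint8))
E
```

```text
now [0.512  0.3177 0.0806] t 10.8 open 0.0188 q [ 0.45  0.64  1.75 -0.    0.74 -0.87] F [1.9 0.2 1.8]
 d [ 0.056  -0.0015  0.0001] r [0.0023 0.0029 0.0027] rows 0.8
```

View pics/e3.png

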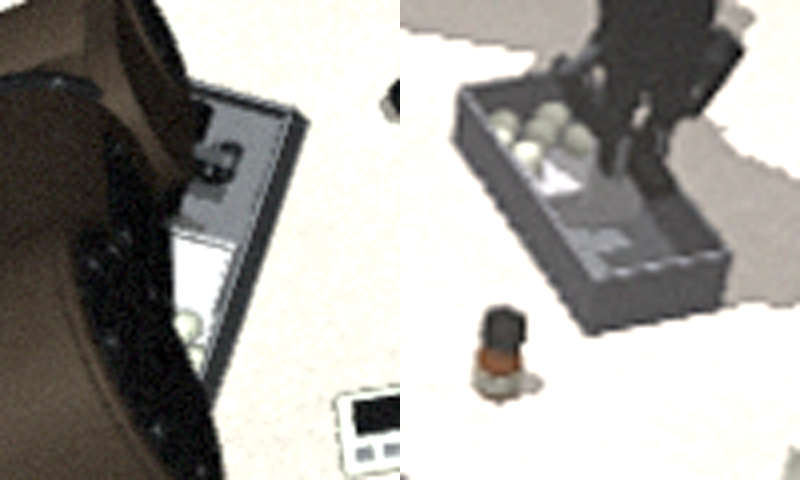

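The blocks, at (545,135) in the right crop, are riding up at the lip. The pan is inside the tub without jamming, so I finish the push.

>>> move_arm([
  {"dx":0.02,"dy":0,"dz":0.001,"rx":0,"ry":0,"rz":0,"fingers":0},
  {"dx":0.035,"dy":-0.001,"dz":0.001,"rx":0,"ry":0,"rz":0,"fingers":0},
  {"dx":0.048,"dy":-0.001,"dz":0.001,"rx":0,"ry":0,"rz":0,"fingers":0},
  {"dx":0.056,"dy":-0.001,"dz":0.001,"rx":0,"ry":0,"rz":0,"fingers":0},
  {"dx":0.056,"dy":-0.001,"dz":0.001,"rx":0,"ry":0,"rz":0,"fingers":0},
])

```text
t: 11.32
tool_pos: [0.481, 0.3259, 0.0804]
ee_rot: [0.129, 0.992, 0.001, 0.001]
wrist_force: [0.4, 0.4, 7.6]
opening: 0.0185
gripper_force: 80.4
```

```bash
python3 - <<'E'
from h import *
o=arm.get_obs(); r=o['tool_pos']-[0,0,.0755]-TC; print("tub coords pan",r@TU-.085,r@TN,r[2])
def tilt(th,adv,up):
    back=np.array([0,0,0.])+TC+TU*(-.065+.045-adv)+[0,0,up]
    M=Ro.from_euler('z',TY)*Ro.from_euler('y',-th); c=back+M.apply([.045,0,0]); go(grip(c,TY,th),TY,th)
tilt(.15,.001,.001); tilt(.35,.004,.003); tilt(.4,.004,.08)
S=cap("scene");T=cap("top")
for n,c,b in(("S",S,(310,120,70,84)),("T",T,(60,140,100,120))):
    g=cv2.cvtColor(c["img"],cv2.COLOR_RGB2HSV); u,v,w,h=b; m=np.zeros(g.shape[:2],np.uint8); q=g[v:v+h,u:u+w]; rgb=c["img"][v:v+h,u:u+w].astype(int)
    m[v:v+h,u:u+w]=(rgb[...,0]-rgb[...,2]>3)&(rgb[...,1]>70)&(rgb[...,0]<175)
    m=cv2.morphologyEx(m,cv2.MORPH_OPEN,np.ones((3,3),np.uint8)); k,l,st,ce=cv2.connectedComponentsWithStats(m)
    print(n,[(st[i].tolist(),ce[i].round(1).tolist()) for i in range(1,k)])
cv2.imwrite("pics/raw_S1.png",S["img"][:,:,::-1])
E
```

```text
tub coords pan -0.06349333889438469 0.0008137462991168855 -0.00010866405286528557
now [0.481  0.3259 0.0804] t 11.32 open 0.0185 q [ 0.48  0.62  1.81 -0.    0.71 -0.83] F [0.4 0.4 7.6]
 d [-0.0139 -0.0014  0.0096] r [0.0043 0.3052 0.0031] rows 1.2
now [0.481  0.3259 0.0804] t 11.32 open 0.0185 q [ 0.48  0.62  1.81 -0.    0.71 -0.83] F [0.4 0.4 7.6]
 d [-0.0299 -0.0015  0.0254] r [0.004  0.7052 0.0035] rows 2.8
now [0.481  0.3259 0.0804] t 11.32 open 0.0185 q [ 0.48  0.62  1.81 -0.    0.71 -0.83] F [0.4 0.4 7.6]
 d [-0.0348 -0.0012 -0.0975] r [0.0039 0.8052 0.0036] rows 3.2
S [([310, 120, 70, 84, 3906], [345.0, 167.2]), ([328, 139, 11, 10, 69], [332.8, 143.6]), ([336, 138, 4, 4, 15], [337.4, 139.4])]
T [([60, 140, 20, 13, 170], [67.4, 144.4]), ([85, 140, 75, 120, 4782], [134.8, 195.0]), ([100, 211, 8, 7, 46], [103.6, 213.7]), ([99, 219, 6, 7, 39], [101.5, 222.2]), ([100, 227, 9, 7, 54], [104.2, 230.3]), ([151, 257, 9, 3, 27], [155.0, 258.0])]
```

>>> move_arm([
  {"dx":-0.007,"dy":0,"dz":0.004,"rx":0,"ry":0.15,"rz":0,"fingers":0},
  {"dx":-0.014,"dy":0,"dz":0.0095,"rx":0,"ry":0.3,"rz":0,"fingers":0},
  {"dx":-0.022,"dy":-0.001,"dz":0.017,"rx":0,"ry":0.5,"rz":0,"fingers":0},
  {"dx":-0.03,"dy":-0.001,"dz":0.025,"rx":0,"ry":0.7,"rz":0,"fingers":0},
  {"dx":-0.03,"dy":-0.001,"dz":0.023,"rx":0,"ry":0.7,"rz":0,"fingers":0},
])

```text
t: 11.83
tool_pos: [0.4999, 0.3189, 0.0634]
ee_rot: [0.129, 0.976, 0.023, -0.175]
wrist_force: [-0.2, -0.9, -3.3]
opening: 0.0186
gripper_force: 79.0
```

```bash
python3 - <<'E'
from h import *
def tilt(th,adv,up):
    back=TC+TU*(-.065+.045-adv)+[0,0,up]
    M=Ro.from_euler('z',TY)*Ro.from_euler('y',-th); c=back+M.apply([.045,0,0]); go(grip(c,TY,th),TY,th)
tilt(.36,.0,.06);tilt(.36,-.03,.15)
E
```

```text
now [0.4999 0.3189 0.0634] t 11.83 open 0.0186 q [ 0.37  0.75  1.63  0.24  1.07 -1.09] F [-0.2 -0.9 -3.3]
 d [ 0.0299  0.0019 -0.0923] r [ 0.0017  0.0101 -0.0025] rows 1.4
now [0.4999 0.3189 0.0634] t 11.83 open 0.0186 q [ 0.37  0.75  1.63  0.24  1.07 -1.09] F [-0.2 -0.9 -3.3]
 d [ 0.0351  0.002  -0.2503] r [ 0.0017  0.0101 -0.0025] rows 3.6
```

>>> move_arm([
  {"dx":0.008,"dy":0,"dz":-0.025,"rx":0,"ry":0,"rz":0,"fingers":0},
  {"dx":0.018,"dy":0.001,"dz":-0.055,"rx":0,"ry":0,"rz":0,"fingers":0},
  {"dx":0.03,"dy":0.002,"dz":-0.092,"rx":0,"ry":0,"rz":0,"fingers":0},
  {"dx":0.032,"dy":0.002,"dz":-0.14,"rx":0,"ry":0,"rz":0,"fingers":0},
  {"dx":0.034,"dy":0.002,"dz":-0.19,"rx":0,"ry":0,"rz":0,"fingers":0},
])

```text
t: 12.25
tool_pos: [0.5167, 0.316, 0.1802]
ee_rot: [0.128, 0.977, 0.022, -0.172]
wrist_force: [0.8, -0.4, -3.3]
opening: 0.0184
gripper_force: 79.0
```

>>> move_arm([
  {"dx":0.001,"dy":0,"dz":-0.04,"rx":0,"ry":0,"rz":0,"fingers":0},
  {"dx":0.001,"dy":0,"dz":-0.06,"rx":0,"ry":0,"rz":0,"fingers":0},
  {"dx":0.001,"dy":0,"dz":-0.06,"rx":0,"ry":0,"rz":0,"fingers":0},
])

```text
t: 12.5
tool_pos: [0.5297, 0.3132, 0.216]
ee_rot: [0.128, 0.977, 0.024, -0.17]
wrist_force: [1.2, 0.6, -3.1]
opening: 0.0184
gripper_force: 79.1
```

```bash
python3 - <<'E'
from h import *
go([.5,.3,.25],TY,.36)
S=cap("scene");T=cap("top")
out=np.zeros((480,800,3),np.uint8); out[:,:400]=crop(T,60,140,100,120,4); out[:,400:]=crop(S,290,80,100,120,4); cv2.imwrite("pics/e4.png",np.clip(out*1.7,0,255).astype(np.uint8))
# whitish-yellow blobs in scene
rgb=S["img"].astype(int); m=((rgb[...,0]-rgb[...,2]>3)&(rgb[...,1]>70)&(rgb[...,0]<190)).astype(np.uint8); M=np.zeros_like(m); M[100:190,315:375]=m[100:190,315:375]
k,l,st,ce=cv2.connectedComponentsWithStats(M); print([(st[i].tolist(),ce[i].round(0).tolist()) for i in range(1,k) if st[i,4]>8])
E
```

```text
now [0.5297 0.3132 0.216 ] t 12.5 open 0.0184 q [ 0.35  0.6   1.45  0.2   1.38 -1.03] F [ 1.2  0.6 -3.1]
 d [ 0.0589 -0.0338 -0.0392] r [0.0048 0.0318 0.0026] rows 1.1
[([315, 100, 60, 90, 3199], [343.0, 146.0])]
```

Force readings suggest the blocks are aboard. To choose a feasible dump orientation, I fit a simple arm model to the joint and pose readings.

```bash
cat >> h.py <<'E'
from scipy.optimize import least_squares
LO=np.array([-3.1,-.84,.05,-1.13,.06,-2.69]);HI=np.array([3.1,2.19,2.79,4.28,2.93,2.69])
def fk(q,p):
    a1,dy,hh,a2,a3,d4,c=p
    r1=Ro.from_euler('z',q[0]); r3=r1*Ro.from_euler('y',q[1]+q[2]); R=r3*Ro.from_euler('ZYZ',[q[3],q[4],q[5]])*RF
    return r1.apply([a1,dy,hh])+ (r1*Ro.from_euler('y',q[1])).apply([0,0,a2])+r3.apply([a3,0,d4])+R.apply([0,0,c]),R
RF=Ro.identity()
E
python3 - <<'E'
import h; from h import *
D=[([1.2144,.491429,1.559386,-.00004,1.091712,-.10559],(.155024,.605259,.230831)),([-.142,.291,1.929,0,.915,-1.712],(.4759,-.0016,.22055)),([-.524,.418,1.83,0,.895,-2.094],(.49307,-.2086,.18658)),([-.692,.554,1.69,0,.901,-2.62],(.50612,-.33354,.15074)),([-.08,.624,1.702,0,.811,-1.65],(.61698,.01689,.10474)),([.36,.71,1.59,0,.84,-.95],(.594,.2958,.0827)),([.48,.62,1.81,0,.71,-.83],(.481,.3259,.0804))]
o=arm.get_obs(); D.append((o['qpos'],o['tool_pos']))
h.RF=Ro.identity()
R0=fk(D[0][0],np.zeros(7))[1]; Rm=Ro.from_quat([.125064,.992149,-.00046,-.00009]); h.RF=R0.inv()*Rm; print("RF",h.RF.as_rotvec())
print("check tilt", (fk(o['qpos'],np.zeros(7))[1].inv()*Ro.from_quat(o['ee_rot'])).magnitude())
s=least_squares(lambda p:np.concatenate([fk(q,p)[0]-x for q,x in D]),[0,.06,.3,.4,0,.4,.2]); p=s.x
print(p.round(4),np.abs(s.fun).max()); np.save("p.npy",np.r_[p,h.RF.as_quat()])
def ik(pos,R,q0):
    f=lambda q:np.r_[(fk(q,p)[0]-pos)*5,(R.inv()*fk(q,p)[1]).as_rotvec()]
    r=least_squares(f,np.clip(q0,LO+.001,HI-.001),bounds=(LO,HI)); return r.x,np.abs(r.fun).max()
def lip(L,yaw,pitch):
    M=Ro.from_euler('z',yaw)*Ro.from_euler('y',-pitch); return np.array(L)+M.apply([-.13,0,.0755]), M*Ro.from_euler('x',np.pi)
DC=np.array([.4435,-.003,.066])
for yaw in(2.5,2.1,1.57,1.0,0.):
    q=o['qpos'].copy(); e=np.array([np.cos(yaw),np.sin(yaw),0])
    for pt in(.36,0,-.35,-.7,-1.05):
        pos,R=lip(DC+[-.01,0,0]-e*.02+[0,0,.03*(pt>-.1)],yaw,pt); q,err=ik(pos,R,q); print(yaw,pt,q.round(2),round(err,3))
E
```

```text
RF [1.62862877e-06 2.15051196e-06 1.57079305e+00]
check tilt 4.079573932635817e-06
[0.0034 0.0664 0.1964 0.5835 0.0431 0.4086 0.2531] 0.0013697198179625225
2.5 0.36 [-0.34  0.68  1.59  0.11  1.23 -1.33] 0.0
2.5 0 [-0.28  0.47  1.78  0.    0.89 -1.21] 0.0
2.5 -0.35 [-0.19  0.35  2.03 -0.34  0.47 -0.84] 0.0
2.5 -0.7 [-0.06  0.25  2.2  -1.13  0.37  0.03] 0.084
2.5 -1.05 [ 0.1   0.17  2.23 -1.13  0.56  0.15] 0.374
2.1 0.36 [-0.49  0.61  1.73  0.21  1.12 -1.14] 0.0
2.1 0 [-0.38  0.43  1.87  0.    0.85 -0.91] 0.0
2.1 -0.35 [-0.21  0.34  2.05 -0.49  0.57 -0.35] 0.0
2.1 -0.7 [ 0.02  0.3   2.17 -1.13  0.66  0.42] 0.028
2.1 -1.05 [ 0.28  0.35  2.14 -1.13  1.01  0.66] 0.187
1.57 0.36 [-0.67  0.5   1.98  0.35  0.92 -0.92] 0.0
1.57 0 [-0.48  0.34  2.02  0.    0.78 -0.48] 0.0
1.57 -0.35 [-0.23  0.32  2.08 -0.53  0.73  0.17] 0.0
1.57 -0.7 [ 0.05  0.36  2.09 -0.89  0.97  0.68] 0.0
1.57 -1.05 [ 0.29  0.5   2.06 -1.05  1.29  0.99] 0.0
1.0 0.36 [-0.82  0.37  2.3   0.59  0.66 -0.76] 0.0
1.0 0 [-0.53  0.23  2.21 -0.    0.7   0.04] 0.0
1.0 -0.35 [-0.23  0.3   2.12 -0.43  0.89  0.64] 0.0
1.0 -0.7 [ 0.02  0.42  1.98 -0.6   1.25  0.93] 0.0
1.0 -1.05 [ 0.18  0.59  1.84 -0.69  1.58  1.07] 0.0
0.0 0.36 [-0.4   0.21  2.73  2.34  0.19 -1.16] 0.0
0.0 0 [-0.25  0.1   2.39 -0.    0.65  1.32] 0.0
0.0 -0.35 [-0.17  0.28  2.15 -0.07  1.06  1.44] 0.0
0.0 -0.7 [-0.13  0.46  1.89 -0.09  1.49  1.48] 0.0
0.0 -1.05 [-0.11  0.67  1.66 -0.1   1.86  1.49] 0.0
```

```bash
cat >> h.py <<'E'
try: _=np.load("p.npy"); AP=_[:7]; RF=Ro.from_quat(_[7:])
except Exception: pass
def ik(pos,R,q0):
    f=lambda q:np.r_[(fk(q,AP)[0]-pos)*5,(R.inv()*fk(q,AP)[1]).as_rotvec()]
    r=least_squares(f,np.clip(q0,LO+.001,HI-.001),bounds=(LO,HI)); return r.x,np.abs(r.fun).max()
def tool(yaw,pitch): return Ro.from_euler('z',yaw)*Ro.from_euler('y',-pitch)*Ro.from_euler('x',np.pi)
def lipp(L,yaw,pitch): return np.array(L)+(tool(yaw,pitch)*Ro.from_euler('x',np.pi)).apply([-.13,0,.0755])
def plan(wps):
    o=arm.get_obs(); P,R,q=o['tool_pos'],Ro.from_quat(o['ee_rot']),o['qpos']
    print("now",P.round(4),"t",round(o['t'],2),"open",round(o['opening'],4),"q",q.round(2),"F",o['wrist_force'].round(1))
    for p,y,pt in wps:
        p=np.array(p); Rt=tool(y,pt); q,e=ik(p,Rt,q)
        print("d",(R.inv().apply(p-P)/.6).round(3),"r",((R.inv()*Rt).as_rotvec()/.5).round(3),"| p",p.round(3),"q",q.round(2),round(e,4)); P,R=p,Rt
DL=np.array([.4435-.033,-.003-.035,0])
E
python3 - <<'E'
from h import *
A=np.array([.5297,.3132,.216]); B=lipp(DL+[0,0,.12],1.2,.2)
W=[(A+(B-A)*f,2.8806+(1.2-2.8806)*f,.34-.14*f) for f in(.25,.5,.75,1)]
W+=[(lipp(DL+[0,0,z],1.2,pt),1.2,pt) for z,pt in((.085,0),(.068,-.2),(.064,-.5),(.062,-.8),(.062,-1.1),(.062,-1.2))]
plan(W)
T=cap("top"); rgb=T["img"].astype(int); print(T["img"][225,96:104].tolist())
E
```

```text
now [0.5279 0.3131 0.2129] t 12.6 open 0.0186 q [ 0.35  0.6   1.46  0.2   1.38 -1.03] F [-0.   0.2 -3.2]
d [ 0.008 -0.212  0.019] r [-0.271 -0.087  0.797] | p [0.487 0.192 0.204] q [ 0.14  0.45  1.75  0.24  1.16 -0.87] 0.0
d [-0.074 -0.201 -0.003] r [-0.238 -0.069  0.806] | p [0.444 0.071 0.192] q [-0.12  0.34  1.98  0.27  0.99 -0.75] 0.0
d [-0.148 -0.155 -0.02 ] r [-0.21  -0.069  0.814] | p [ 0.402 -0.05   0.18 ] q [-0.42  0.29  2.11  0.27  0.87 -0.66] 0.0
d [-0.197 -0.081 -0.027] r [-0.181 -0.069  0.821] | p [ 0.359 -0.171  0.168] q [-0.73  0.29  2.15  0.26  0.79 -0.56] 0.0
d [ 0.018 -0.     0.017] r [ 0.  -0.4 -0. ] | p [ 0.363 -0.159  0.16 ] q [-0.58  0.28  2.17  0.    0.69 -0.21] 0.0
d [ 0.029  0.    -0.012] r [ 0.  -0.4 -0. ] | p [ 0.37  -0.143  0.168] q [-0.41  0.28  2.16 -0.31  0.71  0.2 ] 0.0
d [ 0.048 -0.    -0.052] r [ 0.  -0.6 -0. ] | p [ 0.382 -0.111  0.193] q [-0.15  0.32  2.11 -0.62  0.94  0.65] 0.0
d [ 0.048  0.    -0.055] r [-0.  -0.6 -0. ] | p [ 0.397 -0.072  0.208] q [ 0.07  0.42  2.03 -0.77  1.22  0.91] 0.0
d [ 0.047 -0.    -0.058] r [ 0.  -0.6  0. ] | p [ 0.414 -0.03   0.212] q [ 0.22  0.58  1.95 -0.84  1.49  1.07] 0.0
d [ 0.014  0.    -0.021] r [-0.  -0.2 -0. ] | p [ 0.419 -0.016  0.211] q [ 0.26  0.63  1.92 -0.85  1.57  1.11] 0.0
[[50, 43, 36], [50, 43, 35], [47, 41, 33], [47, 40, 31], [45, 37, 32], [49, 42, 36], [48, 39, 35], [50, 45, 37]]
```

```bash
python3 - <<'E'
from h import *
A=np.array([.5297,.3132,.216]); B=lipp(DL+[0,0,.15],1.2,.2)
W=[(A+(B-A)*f,2.8806+(1.2-2.8806)*f,.34-.14*f) for f in(.25,.5,.75,1)]
plan(W)
T=cap("top"); g=cv2.cvtColor(T["img"],cv2.COLOR_RGB2GRAY); print("beaker approx",onz(T,(278,240),.08),onz(T,(278,246),.0))
E
```

```text
now [0.5275 0.3131 0.2123] t 12.65 open 0.0184 q [ 0.35  0.6   1.46  0.2   1.38 -1.03] F [-0.4 -1.  -4.1]
d [ 0.012 -0.212  0.006] r [-0.273 -0.089  0.797] | p [0.487 0.192 0.212] q [ 0.14  0.44  1.75  0.24  1.18 -0.87] 0.0
d [-0.071 -0.201 -0.014] r [-0.238 -0.069  0.806] | p [0.444 0.071 0.207] q [-0.12  0.32  1.96  0.26  1.03 -0.74] 0.0
d [-0.144 -0.155 -0.032] r [-0.21  -0.069  0.814] | p [ 0.402 -0.05   0.203] q [-0.42  0.25  2.08  0.26  0.93 -0.64] 0.0
d [-0.194 -0.081 -0.039] r [-0.181 -0.069  0.821] | p [ 0.359 -0.171  0.198] q [-0.73  0.23  2.12  0.24  0.88 -0.53] 0.0
beaker approx [ 0.34971018 -0.1686398   0.08      ] [ 0.33768443 -0.17494973  0.        ]
```

>>> move_arm([
  {"dx":0.001,"dy":-0.03,"dz":0.001,"rx":-0.04,"ry":-0.012,"rz":0.11,"fingers":0},
  {"dx":0.003,"dy":-0.07,"dz":0.002,"rx":-0.09,"ry":-0.03,"rz":0.26,"fingers":0},
  {"dx":0.006,"dy":-0.115,"dz":0.003,"rx":-0.15,"ry":-0.05,"rz":0.43,"fingers":0},
  {"dx":0.009,"dy":-0.165,"dz":0.004,"rx":-0.21,"ry":-0.07,"rz":0.61,"fingers":0},
  {"dx":0.012,"dy":-0.212,"dz":0.006,"rx":-0.273,"ry":-0.089,"rz":0.797,"fingers":0},
])

```text
t: 13.12
tool_pos: [0.4864, 0.1913, 0.2113]
ee_rot: [0.332, 0.931, 0.051, -0.143]
wrist_force: [1.3, -0.9, -2.6]
opening: 0.0188
gripper_force: 79.0
```

>>> move_arm([
  {"dx":-0.014,"dy":-0.04,"dz":-0.003,"rx":-0.048,"ry":-0.014,"rz":0.161,"fingers":0},
  {"dx":-0.028,"dy":-0.08,"dz":-0.006,"rx":-0.095,"ry":-0.028,"rz":0.322,"fingers":0},
  {"dx":-0.043,"dy":-0.12,"dz":-0.009,"rx":-0.143,"ry":-0.042,"rz":0.484,"fingers":0},
  {"dx":-0.057,"dy":-0.161,"dz":-0.011,"rx":-0.19,"ry":-0.056,"rz":0.645,"fingers":0},
  {"dx":-0.071,"dy":-0.201,"dz":-0.014,"rx":-0.238,"ry":-0.069,"rz":0.806,"fingers":0},
])

```text
t: 13.53
tool_pos: [0.4439, 0.0706, 0.2066]
ee_rot: [0.52, 0.843, 0.071, -0.115]
wrist_force: [0.6, -0.0, -3.0]
opening: 0.019
gripper_force: 79.0
```

```bash
python3 - <<'E'
from h import *
A=np.array([.5297,.3132,.216]); B=lipp(DL+[0,0,.15],1.2,.2)
W=[(A+(B-A)*f,2.8806+(1.2-2.8806)*f,.34-.14*f) for f in(.5,.75,1)]
plan(W[1:])
S=cap("scene");T=cap("top")
for n,c,(u,v,w,h) in(("T",T,(72,155,70,95)),("S",S,(318,130,55,50))):
    g=cv2.cvtColor(c["img"],cv2.COLOR_RGB2GRAY)[v:v+h,u:u+w]; rgb=c["img"][v:v+h,u:u+w].astype(int)
    m=((rgb[...,0]-rgb[...,2]>2)&(rgb[...,1]>60)).astype(np.uint8); k,l,st,ce=cv2.connectedComponentsWithStats(m); print(n,[(st[i].tolist(),(ce[i]+[u,v]).round(0).tolist()) for i in range(1,k) if st[i,4]>6])
E
```

```text
now [0.4439 0.0706 0.2066] t 13.53 open 0.019 q [-0.12  0.32  1.96  0.26  1.03 -0.74] F [ 0.6 -0.  -3. ]
d [-0.144 -0.153 -0.033] r [-0.21  -0.07   0.806] | p [ 0.402 -0.05   0.203] q [-0.42  0.25  2.08  0.26  0.93 -0.64] 0.0
d [-0.194 -0.081 -0.039] r [-0.181 -0.069  0.821] | p [ 0.359 -0.171  0.198] q [-0.73  0.23  2.12  0.24  0.88 -0.53] 0.0
T [([0, 0, 70, 95, 3131], [105.0, 200.0])]
S [([0, 0, 55, 50, 1336], [348.0, 154.0])]
```

>>> move_arm([
  {"dx":-0.029,"dy":-0.031,"dz":-0.007,"rx":-0.042,"ry":-0.014,"rz":0.161,"fingers":0},
  {"dx":-0.058,"dy":-0.061,"dz":-0.013,"rx":-0.084,"ry":-0.028,"rz":0.322,"fingers":0},
  {"dx":-0.086,"dy":-0.092,"dz":-0.02,"rx":-0.126,"ry":-0.042,"rz":0.484,"fingers":0},
  {"dx":-0.115,"dy":-0.122,"dz":-0.026,"rx":-0.168,"ry":-0.056,"rz":0.645,"fingers":0},
  {"dx":-0.144,"dy":-0.153,"dz":-0.033,"rx":-0.21,"ry":-0.07,"rz":0.806,"fingers":0},
])

```text
t: 14.05
tool_pos: [0.4027, -0.0494, 0.2028]
ee_rot: [0.684, 0.72, 0.081, -0.085]
wrist_force: [-0.5, 0.1, -3.3]
opening: 0.0189
gripper_force: 79.0
```

>>> move_arm([
  {"dx":-0.045,"dy":-0.019,"dz":-0.009,"rx":-0.042,"ry":-0.016,"rz":0.19,"fingers":0},
  {"dx":-0.09,"dy":-0.037,"dz":-0.018,"rx":-0.083,"ry":-0.032,"rz":0.377,"fingers":0},
  {"dx":-0.13,"dy":-0.054,"dz":-0.026,"rx":-0.121,"ry":-0.046,"rz":0.55,"fingers":0},
  {"dx":-0.165,"dy":-0.069,"dz":-0.033,"rx":-0.154,"ry":-0.059,"rz":0.7,"fingers":0},
  {"dx":-0.194,"dy":-0.081,"dz":-0.039,"rx":-0.181,"ry":-0.069,"rz":0.821,"fingers":0},
])

```text
t: 14.47
tool_pos: [0.3605, -0.1709, 0.1984]
ee_rot: [0.821, 0.562, 0.083, -0.057]
wrist_force: [0.1, -0.0, -2.0]
opening: 0.0185
gripper_force: 79.0
```

```bash
python3 - <<'E'
from h import *
plan([(lipp(DL+[0,0,z],1.2,pt),1.2,pt) for z,pt in((.11,0),(.09,-.2),(.068,-.45),(.064,-.7),(.062,-.95),(.062,-1.2))])
S=cap("scene");T=cap("top")
out=np.zeros((480,800,3),np.uint8); out[:,:400]=crop(T,170,150,100,120,4); out[:,400:]=crop(S,205,110,100,120,4); cv2.imwrite("pics/f1.png",np.clip(out*1.7,0,255).astype(np.uint8))
E
```

```text
now [ 0.3605 -0.1709  0.1984] t 14.47 open 0.0185 q [-0.73  0.24  2.11  0.24  0.88 -0.52] F [ 0.1 -0.  -2. ]
d [ 0.015 -0.003  0.025] r [-0.    -0.402  0.   ] | p [ 0.363 -0.159  0.186] q [-0.58  0.24  2.14  0.    0.76 -0.21] 0.0
d [ 0.029  0.    -0.007] r [ 0.  -0.4 -0. ] | p [ 0.37  -0.143  0.19 ] q [-0.41  0.24  2.14 -0.29  0.78  0.17] 0.0
d [ 0.045 -0.    -0.014] r [-0.  -0.5 -0. ] | p [ 0.38  -0.116  0.193] q [-0.19  0.3   2.11 -0.58  0.9   0.58] 0.0
d [ 0.041 -0.    -0.044] r [-0.  -0.5  0. ] | p [ 0.392 -0.085  0.205] q [ 0.    0.38  2.06 -0.73  1.12  0.84] 0.0
d [ 0.04   0.    -0.047] r [ 0.  -0.5 -0. ] | p [ 0.405 -0.051  0.212] q [ 0.15  0.5   1.99 -0.81  1.35  1.  ] 0.0
d [ 0.038 -0.    -0.05 ] r [-0.  -0.5 -0. ] | p [ 0.419 -0.016  0.211] q [ 0.26  0.63  1.92 -0.85  1.57  1.11] 0.0
```

>>> move_arm([
  {"dx":0.007,"dy":-0.001,"dz":0.012,"rx":0,"ry":-0.2,"rz":0,"fingers":0},
  {"dx":0.015,"dy":-0.003,"dz":0.025,"rx":0,"ry":-0.4,"rz":0,"fingers":0},
])

```text
t: 14.73
tool_pos: [0.364, -0.159, 0.1858]
ee_rot: [0.825, 0.566, -0.0, 0.002]
wrist_force: [-1.5, -1.0, -2.8]
opening: 0.0185
gripper_force: 79.0
```

>>> move_arm([
  {"dx":0.014,"dy":0,"dz":-0.003,"rx":0,"ry":-0.2,"rz":0,"fingers":0},
  {"dx":0.029,"dy":0,"dz":-0.007,"rx":0,"ry":-0.4,"rz":0,"fingers":0},
])

```text
t: 14.9
tool_pos: [0.3698, -0.1417, 0.1897]
ee_rot: [0.82, 0.564, -0.081, 0.056]
wrist_force: [0.0, 0.1, -3.4]
opening: 0.0187
gripper_force: 79.0
```

>>> move_arm([
  {"dx":0.015,"dy":0,"dz":-0.004,"rx":0,"ry":-0.17,"rz":0,"fingers":0},
  {"dx":0.03,"dy":0,"dz":-0.009,"rx":0,"ry":-0.34,"rz":0,"fingers":0},
  {"dx":0.045,"dy":0,"dz":-0.014,"rx":0,"ry":-0.5,"rz":0,"fingers":0},
  {"dx":0.045,"dy":0,"dz":-0.014,"rx":0,"ry":-0.5,"rz":0,"fingers":0},
])

```text
t: 15.23
tool_pos: [0.3806, -0.1136, 0.1924]
ee_rot: [0.802, 0.554, -0.183, 0.125]
wrist_force: [0.2, 0.1, -1.5]
opening: 0.019
gripper_force: 79.1
```

>>> move_arm([
  {"dx":0.014,"dy":0,"dz":-0.013,"rx":0,"ry":-0.17,"rz":0,"fingers":0},
  {"dx":0.028,"dy":0,"dz":-0.028,"rx":0,"ry":-0.34,"rz":0,"fingers":0},
  {"dx":0.041,"dy":0,"dz":-0.044,"rx":0,"ry":-0.5,"rz":0,"fingers":0},
  {"dx":0.041,"dy":0,"dz":-0.044,"rx":0,"ry":-0.5,"rz":0,"fingers":0},
  {"dx":0.041,"dy":0,"dz":-0.044,"rx":0,"ry":-0.5,"rz":0,"fingers":0},
])

```text
t: 15.65
tool_pos: [0.3919, -0.0839, 0.2056]
ee_rot: [0.775, 0.534, -0.279, 0.191]
wrist_force: [0.4, -0.4, -2.4]
opening: 0.0187
gripper_force: 79.2
```

```bash
python3 - <<'E'
from h import *
plan([(lipp(DL+[0,0,z],1.2,pt),1.2,pt) for z,pt in((.062,-.95),(.062,-1.2))])
E
```

```text
now [ 0.3919 -0.0839  0.2056] t 15.65 open 0.0187 q [ 0.    0.38  2.06 -0.72  1.12  0.83] F [ 0.4 -0.4 -2.4]
d [ 0.039  0.001 -0.045] r [ 0.007 -0.519  0.013] | p [ 0.405 -0.051  0.212] q [ 0.15  0.5   1.99 -0.81  1.35  1.  ] 0.0
d [ 0.038 -0.    -0.05 ] r [-0.  -0.5 -0. ] | p [ 0.419 -0.016  0.211] q [ 0.26  0.63  1.92 -0.85  1.57  1.11] 0.0
```

>>> move_arm([
  {"dx":0.013,"dy":0,"dz":-0.015,"rx":0,"ry":-0.17,"rz":0,"fingers":0},
  {"dx":0.026,"dy":0,"dz":-0.03,"rx":0,"ry":-0.34,"rz":0,"fingers":0},
  {"dx":0.039,"dy":0,"dz":-0.045,"rx":0.005,"ry":-0.51,"rz":0.01,"fingers":0},
  {"dx":0.039,"dy":0,"dz":-0.045,"rx":0.005,"ry":-0.51,"rz":0.01,"fingers":0},
  {"dx":0.039,"dy":0,"dz":-0.045,"rx":0.005,"ry":-0.51,"rz":0.01,"fingers":0},
])

```text
t: 16.07
tool_pos: [0.4043, -0.0521, 0.2114]
ee_rot: [0.735, 0.503, -0.376, 0.256]
wrist_force: [1.1, 0.6, -1.7]
opening: 0.0184
gripper_force: 79.2
```

>>> move_arm([
  {"dx":0.013,"dy":0,"dz":-0.017,"rx":0,"ry":-0.17,"rz":0,"fingers":0},
  {"dx":0.026,"dy":0,"dz":-0.034,"rx":0,"ry":-0.34,"rz":0,"fingers":0},
  {"dx":0.038,"dy":0,"dz":-0.05,"rx":0,"ry":-0.5,"rz":0,"fingers":0},
  {"dx":0.038,"dy":0,"dz":-0.05,"rx":0,"ry":-0.5,"rz":0,"fingers":0},
  {"dx":0.038,"dy":0,"dz":-0.05,"rx":0,"ry":-0.5,"rz":0,"fingers":0},
])

```text
t: 16.48
tool_pos: [0.4179, -0.0177, 0.2107]
ee_rot: [0.683, 0.466, -0.464, 0.317]
wrist_force: [-0.7, 0.3, -1.5]
opening: 0.0183
gripper_force: 79.3
```

```bash
python3 - <<'E'
from h import *
plan([(lipp(DL+[0,0,.075],1.2,-.9),1.2,-.9)])
S=cap("scene");T=cap("top")
for n,c,(u,v,w,h) in(("T",T,(185,175,68,70)),("S",S,(240,150,65,60))):
    rgb=c["img"][v:v+h,u:u+w].astype(int)
    m=((rgb[...,0]-rgb[...,2]>4)&(rgb[...,1]>75)&(rgb[...,0]-rgb[...,2]<30)).astype(np.uint8); k,l,st,ce=cv2.connectedComponentsWithStats(m); print(n,[(st[i].tolist(),(ce[i]+[u,v]).round(0).tolist()) for i in range(1,k) if st[i,4]>8])
E
```

```text
now [ 0.4179 -0.0177  0.2107] t 16.48 open 0.0183 q [ 0.26  0.63  1.92 -0.85  1.57  1.11] F [-0.7  0.3 -1.5]
d [-0.047  0.001  0.059] r [-0.004  0.589 -0.001] | p [ 0.403 -0.058  0.224] q [ 0.13  0.45  1.99 -0.79  1.33  0.95] 0.0
T [([0, 0, 68, 70, 1521], [225.0, 219.0]), ([10, 3, 7, 8, 27], [198.0, 182.0]), ([16, 22, 8, 7, 44], [205.0, 200.0]), ([0, 31, 5, 6, 22], [187.0, 208.0]), ([13, 39, 10, 14, 74], [203.0, 221.0]), ([34, 54, 8, 5, 31], [222.0, 231.0])]
S [([0, 0, 65, 60, 1986], [272.0, 180.0]), ([31, 17, 12, 9, 55], [276.0, 171.0]), ([19, 20, 3, 6, 14], [260.0, 172.0]), ([43, 27, 5, 8, 28], [285.0, 180.0])]
```

```bash
python3 - <<'E'
from h import *
G=np.array([.415,-.34,0]); M=lipp(DL+[0,0,.17],1.2,0)
plan([(lipp(DL+[0,0,.11],1.2,-.9),1.2,-.9),(lipp(DL+[0,0,.15],1.2,-.45),1.2,-.45),(M,1.2,0),((M+G+[0,0,.235])/2,.75,0),(G+[0,0,.235],.3,0),(G+[0,0,.19],0,0),(G+[0,0,.09],0,0)])
E
```

```text
now [ 0.4177 -0.0181  0.2116] t 16.58 open 0.0187 q [ 0.26  0.63  1.92 -0.85  1.57  1.11] F [ 0.3 -0.2 -0.7]
d [-0.099  0.001  0.037] r [-0.004  0.588 -0.006] | p [ 0.403 -0.058  0.259] q [ 0.13  0.39  1.96 -0.77  1.4   0.89] 0.0
d [-0.085  0.     0.065] r [-0.   0.9 -0. ] | p [ 0.38  -0.116  0.275] q [-0.19  0.17  2.01 -0.5   1.1   0.44] 0.0
d [-0.048 -0.     0.077] r [0.  0.9 0. ] | p [ 0.363 -0.159  0.246] q [-0.58  0.14  2.06  0.    0.94 -0.21] 0.0
d [-0.125  0.095  0.009] r [ 0.  -0.   0.9] | p [ 0.389 -0.25   0.24 ] q [-0.71  0.25  1.93 -0.    0.96  0.11] 0.0
d [-0.071  0.14   0.009] r [ 0.  -0.   0.9] | p [ 0.415 -0.34   0.235] q [-0.81  0.36  1.77 -0.    1.01  0.46] 0.0
d [ 0.    -0.     0.075] r [ 0.  -0.   0.6] | p [ 0.415 -0.34   0.19 ] q [-0.81  0.41  1.83 -0.    0.9   0.76] 0.0
d [ 0.    -0.     0.167] r [0. 0. 0.] | p [ 0.415 -0.34   0.09 ] q [-0.81  0.56  1.91 -0.    0.67  0.76] 0.0
```

>>> move_arm([
  {"dx":-0.033,"dy":0,"dz":0.012,"rx":0,"ry":0.15,"rz":0,"fingers":0},
  {"dx":-0.066,"dy":0,"dz":0.025,"rx":0,"ry":0.35,"rz":0,"fingers":0},
  {"dx":-0.099,"dy":0,"dz":0.037,"rx":0,"ry":0.588,"rz":0,"fingers":0},
])

```text
t: 16.83
tool_pos: [0.4022, -0.0574, 0.2588]
ee_rot: [0.744, 0.508, -0.358, 0.246]
wrist_force: [0.7, 0.6, -1.3]
opening: 0.0189
gripper_force: 79.2
```

>>> move_arm([
  {"dx":-0.021,"dy":0,"dz":0.016,"rx":0,"ry":0.22,"rz":0,"fingers":0},
  {"dx":-0.043,"dy":0,"dz":0.033,"rx":0,"ry":0.45,"rz":0,"fingers":0},
  {"dx":-0.064,"dy":0,"dz":0.049,"rx":0,"ry":0.68,"rz":0,"fingers":0},
  {"dx":-0.085,"dy":0,"dz":0.065,"rx":0,"ry":0.9,"rz":0,"fingers":0},
])

```text
t: 17.17
tool_pos: [0.3792, -0.1155, 0.2762]
ee_rot: [0.806, 0.549, -0.181, 0.128]
wrist_force: [1.3, -0.4, -1.4]
opening: 0.0187
gripper_force: 79.1
```

>>> move_arm([
  {"dx":-0.012,"dy":0,"dz":0.019,"rx":0,"ry":0.22,"rz":0,"fingers":0},
  {"dx":-0.024,"dy":0,"dz":0.038,"rx":0,"ry":0.45,"rz":0,"fingers":0},
  {"dx":-0.036,"dy":0,"dz":0.058,"rx":0,"ry":0.68,"rz":0,"fingers":0},
  {"dx":-0.048,"dy":0,"dz":0.077,"rx":0,"ry":0.9,"rz":0,"fingers":0},
])

```text
t: 17.5
tool_pos: [0.3626, -0.1587, 0.247]
ee_rot: [0.826, 0.563, 0.003, 0.004]
wrist_force: [0.9, 0.0, -1.8]
opening: 0.0184
gripper_force: 79.1
```

>>> move_arm([
  {"dx":-0.031,"dy":0.024,"dz":0,"rx":0,"ry":0,"rz":0.225,"fingers":0},
  {"dx":-0.063,"dy":0.048,"dz":0,"rx":0,"ry":0,"rz":0.45,"fingers":0},
  {"dx":-0.094,"dy":0.071,"dz":0,"rx":0,"ry":0,"rz":0.675,"fingers":0},
  {"dx":-0.125,"dy":0.095,"dz":0.005,"rx":0,"ry":0,"rz":0.9,"fingers":0},
])

```text
t: 17.83
tool_pos: [0.3881, -0.2501, 0.2443]
ee_rot: [0.932, 0.362, 0.001, 0.004]
wrist_force: [0.8, 0.3, -2.1]
opening: 0.0187
gripper_force: 79.1
```

>>> move_arm([
  {"dx":-0.018,"dy":0.035,"dz":0,"rx":0,"ry":0,"rz":0.225,"fingers":0},
  {"dx":-0.036,"dy":0.07,"dz":0,"rx":0,"ry":0,"rz":0.45,"fingers":0},
  {"dx":-0.054,"dy":0.105,"dz":0,"rx":0,"ry":0,"rz":0.675,"fingers":0},
  {"dx":-0.071,"dy":0.14,"dz":0.005,"rx":0,"ry":0,"rz":0.9,"fingers":0},
  {"dx":-0.071,"dy":0.14,"dz":0.005,"rx":0,"ry":0,"rz":0.9,"fingers":0},
])

```text
t: 18.25
tool_pos: [0.4146, -0.3424, 0.2408]
ee_rot: [0.99, 0.144, 0.001, 0.004]
wrist_force: [-0.4, 0.7, -3.0]
opening: 0.0187
gripper_force: 79.2
```

```bash
python3 - <<'E'
from h import *
G=np.array([.415,-.34,0])
plan([(G+[0,0,.19],0,0),(G+[0,0,.09],0,0)])
S=cap("scene");T=cap("top")
f=lambda im:np.clip(im.astype(float)*1.6,0,255).astype(np.uint8)
out=np.zeros((600,800,3),np.uint8); out[:360,:400]=f(crop(T,180,165,80,72,5)); out[:360,400:]=cv2.resize(f(crop(S,240,150,60,54,5)),(400,360)); out[360:,:400]=cv2.resize(f(crop(T,62,150,110,66,3)),(400,240)); out[360:,400:]=cv2.resize(f(crop(S,300,120,110,66,3)),(400,240))
cv2.imwrite("pics/f2.png",out); cv2.imwrite("pics/raw_T2.png",T["img"][:,:,::-1])
E
```

```text
now [ 0.4146 -0.3424  0.2408] t 18.25 open 0.0187 q [-0.81  0.35  1.76 -0.    1.02  0.47] F [-0.4  0.7 -3. ]
d [ 0.002 -0.004  0.085] r [ 0.014 -0.004  0.578] | p [ 0.415 -0.34   0.19 ] q [-0.81  0.41  1.83 -0.    0.9   0.76] 0.0
d [ 0.    -0.     0.167] r [0. 0. 0.] | p [ 0.415 -0.34   0.09 ] q [-0.81  0.56  1.91 -0.    0.67  0.76] 0.0
```

View pics/f2.png

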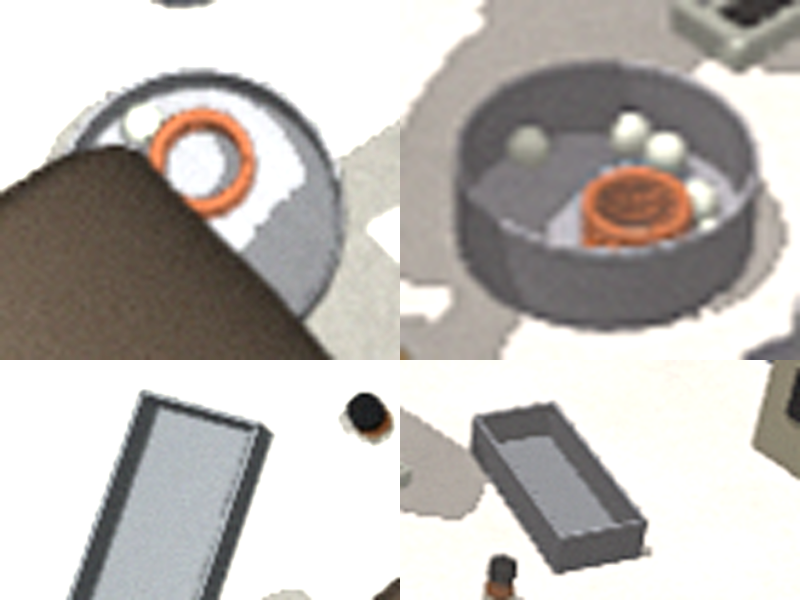

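The coil lies flat in the dish, and at least five blocks are visible around it: right crop (527,145), (630,130), (665,150), (700,195) and (707,225). The tub is empty. Next I set the scoop down on the mat.

>>> move_arm([
  {"dx":0.001,"dy":-0.001,"dz":0.02,"rx":0.003,"ry":0,"rz":0.15,"fingers":0},
  {"dx":0.001,"dy":-0.002,"dz":0.04,"rx":0.005,"ry":0,"rz":0.3,"fingers":0},
  {"dx":0.002,"dy":-0.004,"dz":0.06,"rx":0.008,"ry":0,"rz":0.45,"fingers":0},
  {"dx":0.002,"dy":-0.004,"dz":0.085,"rx":0.01,"ry":0,"rz":0.578,"fingers":0},
  {"dx":0.002,"dy":-0.004,"dz":0.085,"rx":0.01,"ry":0,"rz":0.578,"fingers":0},
])

```text
t: 18.77
tool_pos: [0.4141, -0.3348, 0.188]
ee_rot: [1.0, 0.004, -0.001, -0.002]
wrist_force: [0.4, 0.6, -2.2]
opening: 0.0186
gripper_force: 79.1
```

>>> move_arm([
  {"dx":0,"dy":0,"dz":0.04,"rx":0,"ry":0,"rz":0,"fingers":0},
  {"dx":0,"dy":0,"dz":0.09,"rx":0,"ry":0,"rz":0,"fingers":0},
  {"dx":0,"dy":0,"dz":0.135,"rx":0,"ry":0,"rz":0,"fingers":0},
  {"dx":0,"dy":0,"dz":0.16,"rx":0,"ry":0,"rz":0,"fingers":0},
  {"dx":0,"dy":0,"dz":0.17,"rx":0,"ry":0,"rz":0,"fingers":0},
])

```text
t: 19.18
tool_pos: [0.4147, -0.3353, 0.0864]
ee_rot: [1.0, 0.006, -0.001, -0.001]
wrist_force: [0.0, -0.0, -1.9]
opening: 0.0188
gripper_force: 79.1
```

```bash
python3 - <<'E'
from h import *
plan([([.415,-.34,.0785],0,0)])
S=cap("scene"); o=arm.get_obs()
M=Ro.from_quat(o['ee_rot'])*Ro.from_euler('x',np.pi); O=o['tool_pos']-M.apply([-.085,0,.0755]); print(O)
c=proj(S,[O])[0].astype(int); rgb=S["img"].astype(int); print(c)
rg=rgb[c[1]-20:c[1]+20,c[0]-25:c[0]+25]; m=((rg[...,0]-rg[...,2]>5)&(rg[...,1]>80)).astype(np.uint8); k,l,st,ce=cv2.connectedComponentsWithStats(m); print([(st[i].tolist(),(ce[i]+c-[25,20]).round(0).tolist()) for i in range(1,k) if st[i,4]>6])
E
```

```text
now [ 0.4147 -0.3353  0.0864] t 19.18 open 0.0188 q [-0.8   0.56  1.92  0.    0.66  0.75] F [ 0.  -0.  -1.9]
d [0.    0.008 0.013] r [-0.005  0.002  0.025] | p [ 0.415 -0.34   0.078] q [-0.81  0.58  1.92 -0.    0.64  0.76] 0.0
[ 0.49977937 -0.33425748  0.01084959]
[196 224]
[([0, 0, 7, 3, 12], [173.0, 204.0]), ([32, 0, 18, 27, 261], [214.0, 213.0]), ([0, 24, 10, 16, 83], [174.0, 238.0]), ([42, 36, 8, 4, 18], [217.0, 242.0])]
```

>>> move_arm([
  {"dx":0,"dy":0.002,"dz":0.005,"rx":0,"ry":0,"rz":0,"fingers":0},
  {"dx":0,"dy":0.004,"dz":0.009,"rx":0,"ry":0,"rz":0,"fingers":0},
  {"dx":0,"dy":0.004,"dz":0.011,"rx":0,"ry":0,"rz":0,"fingers":0},
  {"dx":0,"dy":0.004,"dz":0.012,"rx":0,"ry":0,"rz":0,"fingers":0},
  {"dx":0,"dy":0.004,"dz":0.012,"rx":0,"ry":0,"rz":0,"fingers":0},
])

```text
t: 19.65
tool_pos: [0.4156, -0.3386, 0.0806]
ee_rot: [1.0, 0.005, 0.0, -0.0]
wrist_force: [0.4, -1.2, -1.4]
opening: 0.0188
gripper_force: 79.1
```

>>> move_arm([
  {"dx":0,"dy":0,"dz":0.001,"rx":0,"ry":0,"rz":0,"fingers":0},
  {"dx":0,"dy":0,"dz":0.002,"rx":0,"ry":0,"rz":0,"fingers":0},
  {"dx":0,"dy":0,"dz":0.003,"rx":0,"ry":0,"rz":0,"fingers":0},
  {"dx":0,"dy":0,"dz":0.003,"rx":0,"ry":0,"rz":0,"fingers":0},
])

```text
t: 19.98
tool_pos: [0.4156, -0.3385, 0.0785]
ee_rot: [1.0, 0.005, 0.0, -0.0]
wrist_force: [-1.6, 2.0, 2.5]
opening: 0.0186
gripper_force: 79.9
```

>>> move_arm([
  {"dx":0,"dy":0,"dz":0,"rx":0,"ry":0,"rz":0,"fingers":0.3},
  {"dx":0,"dy":0,"dz":0,"rx":0,"ry":0,"rz":0,"fingers":0.5},
  {"dx":0,"dy":0,"dz":0,"rx":0,"ry":0,"rz":0,"fingers":0.7},
  {"dx":0,"dy":0,"dz":0,"rx":0,"ry":0,"rz":0,"fingers":0.8},
  {"dx":0,"dy":0,"dz":0,"rx":0,"ry":0,"rz":0,"fingers":0.8},
])

```text
t: 20.4
tool_pos: [0.4156, -0.3385, 0.0782]
ee_rot: [1.0, 0.005, 0.0, -0.001]
wrist_force: [-0.5, 0.1, 0.4]
opening: 0.068
gripper_force: 0.0
```

>>> move_arm([
  {"dx":0,"dy":0,"dz":-0.04,"rx":0,"ry":0,"rz":0,"fingers":0.8},
  {"dx":0,"dy":0,"dz":-0.1,"rx":0,"ry":0,"rz":0,"fingers":0.8},
  {"dx":0,"dy":0,"dz":-0.16,"rx":0,"ry":0,"rz":0,"fingers":0.8},
  {"dx":0,"dy":0,"dz":-0.22,"rx":0,"ry":0,"rz":0,"fingers":0.8},
  {"dx":0,"dy":0,"dz":-0.25,"rx":0,"ry":0,"rz":0,"fingers":0.8},
])

```text
t: 20.82
tool_pos: [0.4161, -0.3392, 0.2324]
ee_rot: [1.0, 0.005, 0.002, 0.001]
wrist_force: [-0.0, 0.1, -0.4]
opening: 0.0681
gripper_force: 0.0
```

>>> move_arm([
  {"dx":-0.02,"dy":0.07,"dz":-0.02,"rx":0,"ry":0,"rz":0,"fingers":0.8},
  {"dx":-0.04,"dy":0.14,"dz":-0.04,"rx":0,"ry":0,"rz":0,"fingers":0.8},
  {"dx":-0.06,"dy":0.21,"dz":-0.06,"rx":0,"ry":0,"rz":0,"fingers":0.8},
  {"dx":-0.08,"dy":0.28,"dz":-0.06,"rx":0,"ry":0,"rz":0,"fingers":0.8},
  {"dx":-0.1,"dy":0.32,"dz":-0.06,"rx":0,"ry":0,"rz":0,"fingers":0.8},
])

```text
t: 21.23
tool_pos: [0.357, -0.5334, 0.265]
ee_rot: [1.0, 0.005, 0.001, 0.0]
wrist_force: [0.9, -0.4, 0.1]
opening: 0.0685
gripper_force: 0.0
```

```bash
python3 - <<'E'
from h import *
S=cap("scene");T=cap("top"); print(arm.get_obs()['tool_pos'],arm.get_obs()['t'])
rgb=T["img"][175:240,185:252].astype(int); m=((rgb[...,0]-rgb[...,2]>3)&(rgb[...,1]>75)&(rgb[...,0]-rgb[...,2]<30)).astype(np.uint8)
k,l,st,ce=cv2.connectedComponentsWithStats(m); print("dish",[(st[i,4],(ce[i]+[185,175]).round(0).tolist(),onz(T,ce[i]+[185,175],.02)[:2].round(3).tolist()) for i in range(1,k) if st[i,4]>8])
hs=cv2.cvtColor(T["img"],cv2.COLOR_RGB2HSV)[170:245,183:255]; ys,xs=np.where((hs[...,0]<14)&(hs[...,1]>110)&(hs[...,2]>50)); print("coil",onz(T,((xs.min()+xs.max())/2+183,(ys.min()+ys.max())/2+170),.046).round(3),len(xs))
# tub floor uniformity
g=cv2.cvtColor(T["img"],cv2.COLOR_RGB2GRAY); a=np.array([TC+TU*x+TN*y for x in np.linspace(-.1,.1,40) for y in np.linspace(-.035,.035,15)]); uv=proj(T,a).round().astype(int); v=g[uv[:,1],uv[:,0]]; print("tub floor",v.min(),v.max(),np.median(v))
# scoop: pan projected interior brightness & corners
O=np.array([.5,-.3385,.003]); P=[O+np.array(q) for q in[(.045,.039,.003),(.045,-.039,.003),(-.045,.039,.036),(-.045,-.039,.036)]]; print("pred",proj(T,P).round(1).tolist())
m=np.zeros_like(g); m[150:245,312:358]=(g[150:245,312:358]>95); k,l,st,ce=cv2.connectedComponentsWithStats(m); print([(st[i].tolist(),ce[i].round(1).tolist()) for i in range(1,k) if st[i,4]>20])
# change vs. first picture outside
g0=cv2.cvtColor(cv2.imread("pics/raw_scene0.png"),cv2.COLOR_BGR2GRAY); gs=cv2.cvtColor(S["img"],cv2.COLOR_RGB2GRAY); d=(cv2.absdiff(g0,gs)>30).astype(np.uint8); d=cv2.morphologyEx(d,cv2.MORPH_OPEN,np.ones((3,3),np.uint8)); k,l,st,ce=cv2.connectedComponentsWithStats(d); print("scene diff",[st[i].tolist() for i in range(1,k) if st[i,4]>15])
cv2.imwrite("pics/raw_T3.png",T["img"][:,:,::-1])
E
```

```text
[ 0.35489842 -0.53553647  0.26331572] 21.3333
dish [(np.int32(1428), [213.0, 203.0], [0.459, 0.019]), (np.int32(104), [207.0, 194.0], [0.486, 0.038]), (np.int32(10), [222.0, 186.0], [0.511, -0.005]), (np.int32(59), [213.0, 210.0], [0.44, 0.018]), (np.int32(98), [202.0, 219.0], [0.412, 0.05]), (np.int32(48), [222.0, 231.0], [0.379, -0.01])]
coil [ 0.474 -0.003  0.046] 178
tub floor 73 117 110.0
pred [[319.2, 177.6], [344.8, 178.0], [321.6, 205.4], [348.2, 205.7]]
[([312, 150, 46, 92, 700], [337.8, 161.6]), ([319, 177, 30, 29, 494], [334.4, 187.7])]
scene diff [[104, 0, 33, 44, 764], [172, 0, 6, 5, 24], [183, 0, 26, 32, 512], [328, 0, 49, 60, 1415], [161, 4, 11, 11, 97], [135, 14, 9, 4, 35], [148, 25, 10, 9, 63], [96, 37, 8, 10, 58], [189, 37, 21, 29, 365], [66, 39, 75, 73, 2635], [105, 41, 10, 7, 45], [229, 42, 152, 80, 4304], [59, 45, 28, 38, 212], [182, 73, 13, 26, 133], [77, 112, 51, 53, 1317], [222, 125, 76, 63, 2135], [256, 169, 5, 4, 19], [164, 177, 63, 32, 803], [269, 177, 8, 7, 50], [293, 195, 6, 6, 29], [307, 197, 4, 5, 19], [141, 206, 45, 20, 456], [185, 210, 27, 30, 457]]
```

```bash
python3 -c "
from rig import arm
print(arm.close_job())"
```

```text
the job is handed in; nothing more can be done
None
```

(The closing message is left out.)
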